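# Clamp a plaster casting mould in the ratchet press

### The arm

A 6-joint arm with a two-finger parallel gripper is mounted at the origin on the work surface. World frame = base frame: x ahead of the robot, y to its left, z up, the work surface at z = 0. Lengths are in m, angles in rad, forces in N, time in s.
With the tool pointing down it reaches from about 0.4 to 0.925 m from the base axis. Payload 3.4 kg.
Tool frame: the origin (TCP) lies on the centre line of the jaws, within the pads' length; the fingertips stand 17 mm ahead of it and the grasp point (between the pads) lies 2 mm behind it; z points along the fingers, y is the line along which they close (so a half turn about z gives the same grasp; the last joint's range is limited). The gripper opens to 85 mm and grips with 20 to 120 N. Pads are 22 mm wide; open, the fingers measure 114 mm over their backs; the gripper's body (76 mm by 85 mm) begins 54 mm behind the grasp point. The pads swing forward as they close: fully open they stand 13 mm farther back than shut.
Start: joints at [-1.196, 0.307, 1.506, -0, 1.328, -0.073], TCP at [0.249, -0.518, 0.248] pointing down, gripper open.
Joint ranges: [-3.12, 3.12], [-1.05, 2.28], [0.14, 2.33], [-1.42, 4.57], [0.1, 2.73], [-2.68, 2.68]. Speed limits (rad/s): [2.57, 2.57, 3.14, 3.14, 3.14, 3.14].

### API

Orientations are given as a rotation vector (axis times angle).
In Python, from rig import get_state, camera, camera_info, close_job gives the robot as it stands.
- The arm moves only by the tool step_arm, never from a script. Its argument "increments" is a list of rows, each a list of 2 entries, a list of its own where there are three numbers: the shift along the tool's x, y, z normalised to -1 to 1, where 1 is 250 mm, then the turn, a rotation vector about the tool's x, y, z normalised to -1 to 1, where 1 is 30 degrees. In form: [[[dx, dy, dz], [rx, ry, rz]], ...]. A call has 1 to 10 rows; each row shifts and turns the commanded pose from where the row before left it, along the tool's axes as they then stand; what a row does not reach is not made up. A row lasts 1/8 s, in which the tool goes at most 62.5 mm and 10.7 degrees, less where a joint would pass 70% of its speed; a pose out of reach is approached as far as the arm can. A call with a number of a shift or a turn outside -1 to 1 is refused whole. A call with a gripper value outside its range is refused whole. "jaw" is the opening, from -1 (shut) to 1 (fully open), set as the call begins (left out, the last holds). The fingers move at their own pace and stop on an object; "force" is the grip in N (left out, the last holds). Time passes only in rows, so rows that do not move let the fingers close. It gives the time, the measured TCP pose, the force, the opening and the grip force at its end, in the units of the state.
- get_state(): the state, without advancing time (a new reading comes with each control period).
- camera(name): name is "scene" or "top"; returns the picture (400x640x3 uint8, red, green, blue); there is no depth.
- camera_info(name): a dict with "vertical_fov" (degrees; the focal length in pixels is half the picture's height over the tangent of half this angle, whatever the lens; pixels are square), "cx", "cy" (the principal point, pixels), "distortion" ([k1, k2, p1, p2, k3] as OpenCV has them; the pictures are not rectified), "R" (3x3) and "t" (3): a world point X has camera coordinates R X + t. Camera axes: x right, y down, z forward; pixel columns grow to the right and rows downward; lengths in m; the calibration is good to about 2 mm. A picture is of the moment at which its call begins. camera_info takes no time and is no camera call.
- close_job(): hands the job in; it is judged then, once.
The state is a dict: "clock": time; "joint_positions": joint angles; "qd": joint speeds; "joint_efforts": joint torques, N m; "tcp_pos": TCP position; "tcp_rot": TCP orientation; "wrist_force": force on the tool from outside, world axes, zero at the start; "wrist_torque": the same for the moment, N m; "finger_gap": finger opening in m; "finger_force": force on a finger pad.
Only numpy, scipy, OpenCV 4.12 (cv2) and the standard library are available. Lean on these libraries where they do the work, as an engineer would, in place of code of your own. Each camera call takes 0.05 s, during which the arm holds its last target. There are 200 camera calls.

### The job

Slide the closed plaster mould back along the press board until it sits square against the wooden back stop, pushing gently so that the plaster does not chip. Then work the ratchet lever up and down, notch by notch, until the sprung foot clamps the mould firmly: the last down-stroke should take about 13 N at the middle of the lever's grip, and never more than 16 N, or the plaster cracks. Leave the mould clamped and the lever swung up and let go, with everything else on the bench where it was.

Things in the scene. Friction and masses are not known exactly. Their poses are not given: they have to be found in the camera images.
- press: Green cast-iron arbor press, 250 mm tall, on a base with a plywood board. Origin on the bench, straight below the vertical ram's axis; x from the open front to the column at the back (the way the mould is pushed), z up; lever on the -y side. Board: x -195 to 90, y -140 to 140 mm, top at z 42 mm. Press head: front at x -39 mm, y -30 to 30 mm, underside at z 185 mm.
- mould: Closed two-part plaster mould: off-white block 160 mm long (x), 100 wide (y), 66 high, corners rounded, about 0.95 kg, loose on the press board, lying along it, 77 to 99 mm short of its home place and a little askew. Origin at the centre of its underside. It slides with about 4 to 8 N, and rubber fingertips hardly slip on it; a push of more than 40 N chips the plaster.
- back_stop (a point): Middle of the front face of the wooden back stop (24 mm high) on the board: press x 65, y 0, z 54 mm; axes as the press's. From it two side battens, 24 mm high, run forward with their inner faces at y -55.5 and 55.5 mm to press x 30 mm, then flare outwards to y -72 and 72 mm at x -38 mm. The battens are waxed.
- mould_middle (a point): Centre of the plaster mould, 33 mm above its underside; axes as the mould's (x along its length).
- mould_home (a point): Point fixed to the press where the centre of the mould is when it stands home against the back stop: press x -15, y 0, z 75 mm; axes as the press's.
- foot: Square steel pressure foot, 64 x 64 x 10 mm, under the ram; origin at the centre of its underside. At the start it hangs 8 to 20 mm above the mould's top (z 108 mm). It is sprung (18 N per mm, 19 mm travel): once it touches the mould it stays put while the clamping force grows by about 50 N with each notch.
- lever_grip (a point): Middle of the lever's black grip: a round bar about 26 mm thick and 72 mm long, along the lever, 185 mm from the pivot and at y -85 mm of the press. The point's x axis lies along the lever, pointing from the grip to the pivot.
- lever_pivot (a point): Point fixed to the press on the pivot axis of the lever (press x +23, z 211 mm), at the grip's y. The lever swings about the press's y axis, in an upright plane.
- lever (a joint): Lever angle, rad: 0 level with the grip to the front, positive grip up; stops at -0.60 and 0.65; stays where left. Down-stroke: pawl turns a 24-tooth wheel, 15 deg a notch, ram 2.9 mm lower. Up-stroke: pawl clicks back, a second pawl holds (springs back under a notch). Free: 3 N at the grip either way while moving; on the down-stroke each 50 N of clamping adds 3 N (13 N at the grip: 170 N clamping).
- tile_a: Bystander: glazed tile, 100 x 100 x 10 mm, flat on the bench.
- tile_b: Bystander: glazed tile, 100 x 100 x 10 mm, flat on the bench.
- tile_c: Bystander: glazed tile, 100 x 100 x 10 mm, flat on the bench.
- press_block: Bystander: small plaster press mould, 95 x 75 x 34 mm, on the bench.
- brush_pot: Bystander: white pot, 76 mm wide and 95 mm high, with brushes standing up to 205 mm.
- rolling_pin: Bystander: wooden rolling pin, 52 mm thick and 374 mm long, lying on the bench.
- glaze_jar: Bystander: small lidded glaze jar, 46 mm wide and 68 mm high, standing on the press board on the side away from the lever.
- boxwood_tool: Bystander: flat wooden modelling tool, 175 mm long and 10 mm thick, lying on the press board on the lever's side.

How it is judged:
By the outcome, as a careful person would: the job done as asked, in the order asked, and still so for the second after the job is handed in, with the robot touching nothing.
It also fails if it takes over 72 s, if anything falls off the work surface, if the arm or the gripper's body presses on something with over 40 N, if the wrist force passes 120 N, or if a joint passes its speed limit or range.

## Working session

There is one attempt and no reset: what is moved stays moved. The work goes in short steps, Python scripts to look and compute and a tool call to move; the robot and the scene stay as the last step left them, time stands still between calls to the robot, and variables do not carry over. Pictures are saved under pics/ and viewed, at most 10 in all, crops included, and the job is handed in when it is done.

Besides the shell and the picture viewer there is one more tool, called after "Request:" as a command line: name --argument value ..., lists and objects as JSON in quotes. step_arm: Moves the arm, as the interface text tells. Scaled input: -1 to 1 covers 250 mm each way for a shift and 30 degrees each way for a turn. Its arguments: {"type":"object","properties":{"increments":{"type":"array"},"jaw":{"type":"number"},"force":{"type":"number"}},"required":["increments"]}

```bash
mkdir -p pics; ls
python3 - <<'E'
from rig import *
import cv2,numpy as np
np.set_printoptions(precision=4,suppress=True)
s=get_state();print(s)
for n in("scene","top"):
    i=camera_info(n);print(n,i)
    cv2.imwrite(f"pics/{n}0.png",camera(n)[:,:,::-1])
E
```

```text
pics
{'clock': 0.0, 'joint_positions': array([-1.1955,  0.3076,  1.5076, -0.    ,  1.3284, -0.0735]), 'qd': array([-0.0014, -0.0002, -0.0007,  0.001 , -0.0003, -0.0003]), 'joint_efforts': array([ -0.0007, -45.7551, -25.1918,  -0.    ,   0.0134,  -0.    ]), 'tcp_pos': array([ 0.2492, -0.5175,  0.2474]), 'tcp_rot': array([-3.0609, -0.6986,  0.0005]), 'wrist_force': array([ 0.1423, -0.4482,  0.2671]), 'wrist_torque': array([-0.0415,  0.0171, -0.031 ]), 'finger_force': 0.0, 'finger_gap': 0.08534068661755657}
scene {'vertical_fov': 48.35480435194218, 'cx': 327.11277160990977, 'cy': 191.62863829916782, 'distortion': array([-0.1181,  0.    ,  0.    ,  0.    ,  0.    ]), 'R': array([[ 0.1363,  0.9906,  0.0074],
       [ 0.6218, -0.0798, -0.7791],
       [-0.7712,  0.1108, -0.6269]]), 't': array([-0.0837, -0.2162,  2.0014])}
top {'vertical_fov': 45.65190732697866, 'cx': 317.65470580116323, 'cy': 198.69773718430392, 'distortion': array([-0.0353,  0.    ,  0.    ,  0.    ,  0.    ]), 'R': array([[-0.0177, -0.9998, -0.0126],
       [-0.9897,  0.0193, -0.1419],
       [ 0.1421,  0.01  , -0.9898]]), 't': array([0.0277, 0.5651, 1.3787])}
```

View pics/scene0.png

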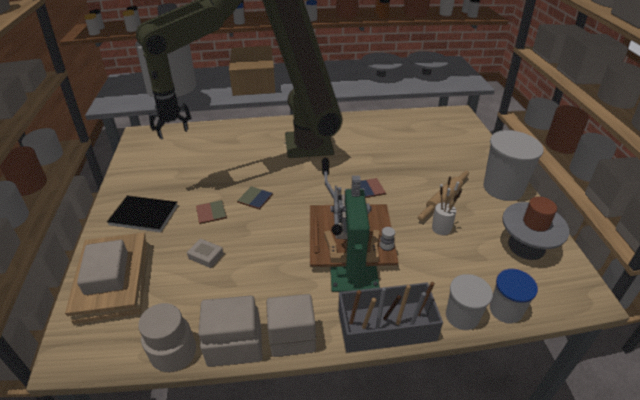

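View pics/top0.png

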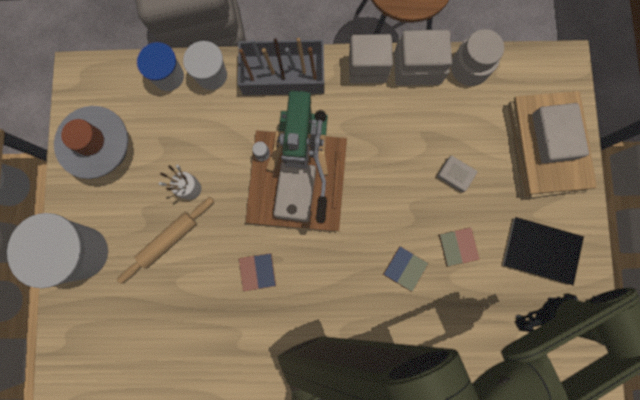

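The top view shows the press at about (295,150), its board spanning (248–347, 132–230), the mould at (293,193) and the black grip at (321,208). The scene view confirms the lever is raised. I'll zoom in on both.

```bash
cat > h.py <<'E'
from rig import *
import cv2,numpy as np
np.set_printoptions(precision=4,suppress=True)
def K(i):
    f=200/np.tan(np.radians(i['vertical_fov']/2));return np.array([[f,0,i['cx']],[0,f,i['cy']],[0,0,1.]])
def ray(n,p):
    i=camera_info(n);u=cv2.undistortPoints(np.array(p,float).reshape(-1,1,2),K(i),i['distortion']).reshape(-1,2)
    d=np.c_[u,np.ones(len(u))]@i['R'];return -i['R'].T@i['t'],d
def plane(n,p,z):
    c,d=ray(n,p);return c+d*((z-c[2])/d[:,2])[:,None]
def proj(n,X):
    i=camera_info(n);return cv2.projectPoints(np.array(X,float).reshape(-1,3),cv2.Rodrigues(i['R'])[0],i['t'],K(i),i['distortion'])[0].reshape(-1,2)
def crop(im,x0,y0,x1,y1,s,name):
    cv2.imwrite(name,cv2.resize(cv2.convertScaleAbs(im[y0:y1,x0:x1,::-1],alpha=1.6),None,fx=s,fy=s,interpolation=cv2.INTER_CUBIC))
E
python3 - <<'E'
from h import *
t=camera("top");s=camera("scene")
np.save('t0.npy',t);np.save('s0.npy',s)
a=cv2.resize(cv2.convertScaleAbs(t[80:240,240:355,::-1],alpha=1.6),None,fx=3.5,fy=3.5,interpolation=cv2.INTER_CUBIC)
b=cv2.resize(cv2.convertScaleAbs(s[150:300,300:402,::-1],alpha=1.6),None,fx=3.73,fy=3.73,interpolation=cv2.INTER_CUBIC)
h=min(len(a),len(b));cv2.imwrite('pics/c1.png',np.hstack([a[:h],b[:h]]));print(a.shape,b.shape)
hsv=cv2.cvtColor(t,cv2.COLOR_RGB2HSV)
for p in [(293,205),(255,200),(300,130),(321,208),(340,200),(400,320),(370,190),(318,160)]:print(p,hsv[p[1],p[0]])
E
```

```text
(560, 402, 3) (560, 380, 3)
(293, 205) [15 40 89]
(255, 200) [ 12 138 116]
(300, 130) [67 74 90]
(321, 208) [ 0 55 46]
(340, 200) [ 13 128 118]
(400, 320) [20 93 82]
(370, 190) [ 18  88 154]
(318, 160) [  8  33 123]
```

View pics/c1.png

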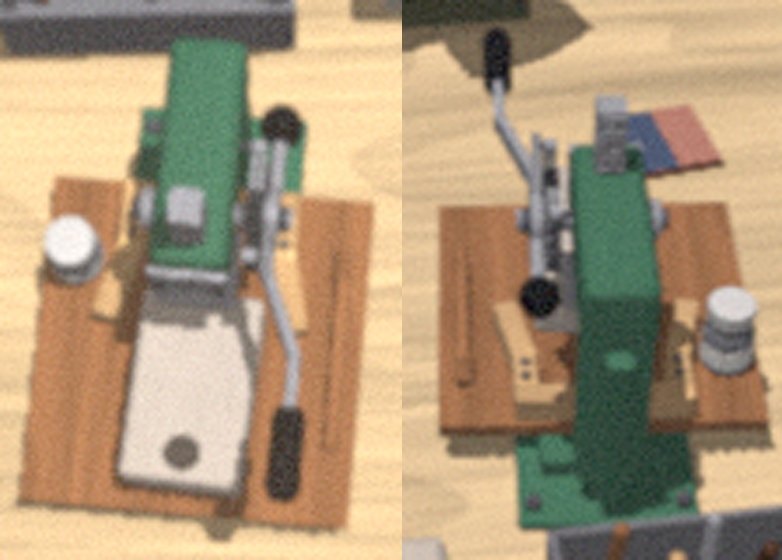

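The crop shows the board corners, the light mould top whose front edge runs from crop (118,470) to (240,490), and the lever raised with its grip at crop (285,450). In the scene crop the grip is at (497,60). Next I measure these.

```bash
cat > m.py <<'E'
from h import *
from scipy.spatial.transform import Rotation as Rn
t=np.load('t0.npy');s=np.load('s0.npy')
def grip(t,s,bt=(300,185,340,235),bs=(312,155,345,178)):
    out=[]
    for n,im,(x0,y0,x1,y1) in(("top",t,bt),("scene",s,bs)):
        v=cv2.GaussianBlur(im,(3,3),0)[y0:y1,x0:x1].max(2)
        m=(v<60).astype(np.uint8)
        k,l,st,c=cv2.connectedComponentsWithStats(m)
        j=1+np.argmax(st[1:,4]);out.append((n,c[j]+[x0,y0],st[j,:]+[x0,y0,0,0,0]))
    A=[];b=[]
    for n,c,_ in out:
        o,d=ray(n,c);d=d[0]/np.linalg.norm(d[0]);P=np.eye(3)-np.outer(d,d);A.append(P);b.append(P@o)
    return np.linalg.solve(sum(A),sum(b)),out,[np.linalg.norm(P@(np.linalg.solve(sum(A),sum(b)))-q) for P,q in zip(A,b)]
if __name__=="__main__":
    print(grip(t,s))
    hsv=cv2.cvtColor(cv2.GaussianBlur(t,(3,3),0),cv2.COLOR_RGB2HSV)
    S=hsv[:,:,1].astype(int)
    m=((S>108)&(hsv[:,:,2]>50)).astype(np.uint8);m[:, :240]=0;m[:,355:]=0;m[:125]=0;m[240:]=0
    # edges: left/right per row, back/front per column
    L=[];Rr=[];B=[];F=[]
    for r in range(150,215):
        c=np.where(m[r])[0]
        L.append((c[0]-.5,r));Rr.append((c[-1]+.5,r))
    for c in list(range(258,275))+list(range(328,343)):
        r=np.where(m[:,c])[0]
        B.append((c,r[0]-.5));
    for c in range(252,338):
        r=np.where(m[:,c])[0];F.append((c,r[-1]+.5))
    ln=[]
    for nm,P in zip("LRBF",(L,Rr,B,F)):
        X=plane("top",P,.042)[:,:2].astype(np.float32)
        for _ in range(2):
            vx,vy,x0,y0=cv2.fitLine(X,cv2.DIST_HUBER,0,.001,.001).ravel()
            e=np.abs((X-[x0,y0])@[-vy,vx]);X=X[e<.004]
        if nm in"LR" and vx<0 or nm in"BF" and vy<0: vx,vy=-vx,-vy
        ln.append((x0,y0,vx,vy));print(nm,x0,y0,np.degrees(np.arctan2(vy,vx)),len(X),e.mean())
    # mould
    mm=((S<75)&(hsv[:,:,2]>70)).astype(np.uint8);sub=mm.copy();sub[:170]=0;sub[225:]=0;sub[:,:265]=0;sub[:,318]=0;sub[:,318:]=0
    cnt=max(cv2.findContours(sub,0,1)[0],key=cv2.contourArea);print('mould bbox',cv2.boundingRect(cnt))
    L2=[(np.where(sub[r])[0][0]-.5,r) for r in range(178,208)]
    F2=[(c,np.where(sub[:,c])[0][-1]+.5) for c in range(279,306)]
    for nm,P in zip("LF",(L2,F2)):
        X=plane("top",P,.108)[:,:2].astype(np.float32)
        vx,vy,x0,y0=cv2.fitLine(X,cv2.DIST_HUBER,0,.001,.001).ravel();print('mould',nm,x0,y0,np.degrees(np.arctan2(vy,vx)),np.abs((X-[x0,y0])@[-vy,vx]).mean())
        print(P[::4])
E
python3 m.py
```

```text
(array([0.5078, 0.0047, 0.2509]), [('top', array([321.0266, 209.2979]), array([317, 197,   9,  26, 188])), ('scene', array([323.9934, 162.1316]), array([312, 155,  21,  18, 152]))], [np.float64(0.00228623356990664), np.float64(0.0022862335699066158)])
L 0.6065421 0.22222462 -6.2334914 56 0.00088659686
R 0.6147171 -0.0586788 -6.555507 65 0.00076288154
B 0.7674752 0.086241595 83.81604 32 0.0007117258
F 0.48216733 0.089253046 83.87215 81 0.0008445739
mould bbox (273, 170, 43, 52)
mould L 0.58185285 0.13495569 -8.253963 0.0007172977
[(np.float64(277.5), 178), (np.float64(277.5), 182), (np.float64(276.5), 186), (np.float64(276.5), 190), (np.float64(275.5), 194), (np.float64(274.5), 198), (np.float64(274.5), 202), (np.float64(273.5), 206)]
mould F 0.4956951 0.08276372 81.819695 0.0006678914
[(279, np.float64(218.5)), (283, np.float64(218.5)), (287, np.float64(219.5)), (291, np.float64(219.5)), (295, np.float64(220.5)), (299, np.float64(220.5)), (303, np.float64(221.5))]
```

```bash
cat >> h.py <<'E'
from scipy.spatial.transform import Rotation as Rn
YAW=np.radians(-6.2);U=np.array([np.cos(YAW),np.sin(YAW),0]);V=np.array([-np.sin(YAW),np.cos(YAW),0]);Z=np.array([0,0,1.])
O=.664*U+.1472*V
def W(x,y,z):return O+x*U+y*V+z*Z
def P(w):w=np.array(w)-O;return np.array([w@U,w@V,w[2]])
def trot(th=0,flip=0):
    # tool z perpendicular to lever; y along press y
    R=np.c_[U,-V,-Z]
    if flip:R=np.c_[-U,V,-Z]
    return Rn.from_rotvec(V*th)*Rn.from_matrix(R)
def go(pos,rot,n):
    s=get_state();R0=Rn.from_rotvec(s['tcp_rot'])
    d=R0.inv().apply(pos-s['tcp_pos']);w=(R0.inv()*rot).as_rotvec(degrees=True)
    print('shift mm',d*1000,'turn deg',w,'| per row',d/.25/n,w/30/n)
def st():
    s=get_state();R=Rn.from_rotvec(s['tcp_rot']);
    print('t%.2f'%s['clock'],'pressTCP',P(s['tcp_pos'])*1000,'Fpress',[round(float(s['wrist_force']@a),2) for a in(U,V,Z)],'T',[round(float(s['wrist_torque']@a),3) for a in(U,V,Z)],'gap',s['finger_gap'],'j',s['joint_positions'],'rel',(trot().inv()*R).as_rotvec(degrees=True))
E
python3 - <<'E'
from h import *
print(O)
c,d=ray("top",[[321,209.0]]);d=d[0];k=(-.085-(c-O)@V)/(d@V);X=c+k*d;p=P(X);print('grip',p,'r',np.hypot(p[0]-.023,p[2]-.211),'th',np.arctan2(p[2]-.211,.023-p[0]))
for th in(.3,.4,.5,.6,.65):
    g=W(.023-.185*np.cos(th),-.085,.211+.185*np.sin(th));print(th,proj("top",g),proj("scene",g))
st()
s=get_state();R=Rn.from_rotvec(s['tcp_rot']);print(R.as_matrix())
for f in(0,1):
    print(f);go(np.array([.405,.10,.25]),trot(0,f),12)
print(W(-.24,.006,.08))
E
```

```text
[0.676  0.0746 0.    ]
grip [-0.1573 -0.085   0.2371] r 0.18215431460666587 th 0.14366716375023147
0.3 [[321.062  206.2241]] [[325.5763 159.4204]]
0.4 [[321.2529 202.7962]] [[325.6561 156.0772]]
0.5 [[321.5129 198.6237]] [[325.7505 153.1503]]
0.6 [[321.8415 193.7307]] [[325.8592 150.679 ]]
0.65 [[322.0311 191.0252]] [[325.9188 149.6263]]
t0.20 pressTCP [-360.2501 -634.9254  247.7009] Fpress [0.33, -0.52, 0.01] T [-0.001, -0.003, 0.008] gap 0.08508531648040003 j [-1.1955  0.3073  1.5072  0.      1.3284 -0.0735] rel [  0.0766  -0.015  -31.9118]
[[ 0.901   0.4338 -0.0005]
 [ 0.4338 -0.901   0.0013]
 [ 0.0001 -0.0013 -1.    ]]
0
shift mm [ 408.2609 -488.9724   -1.5974] turn deg [-0.0766  0.015  31.9118] | per row [ 0.1361 -0.163  -0.0005] [-0.0002  0.      0.0886]
1
shift mm [ 408.2609 -488.9724   -1.5974] turn deg [  -0.0199   -0.1016 -148.0882] | per row [ 0.1361 -0.163  -0.0005] [-0.0001 -0.0003 -0.4114]
[0.4381 0.1065 0.08  ]
```

Request:
step_arm --increments '[[[0.183,-0.147,0],[0,0,0]],[[0.183,-0.147,0],[0,0,0]],[[0.183,-0.147,0],[0,0,0]],[[0.183,-0.147,0],[0,0,0]],[[0.183,-0.147,0],[0,0,0]],[[0.183,-0.147,0],[0,0,0]]]' --jaw 0.06 --force 30

```text
clock: 0.95
tcp_pos: [0.4016, -0.1986, 0.2484]
tcp_rot: [3.063, 0.698, 0.001]
wrist_force: [0.9, 0.4, 0.4]
finger_gap: 0.0455
finger_force: 0.0
```

Request:
step_arm --increments '[[[0.11,-0.214,0],[0,0,0]],[[0.11,-0.214,0],[0,0,0]],[[0.11,-0.214,0],[0,0,0]],[[0.11,-0.214,0],[0,0,0]],[[0.11,-0.214,0],[0,0,0]],[[0,0,0],[0,0,0.353]],[[0,0,0],[0,0,0.353]],[[0,0,0],[0,0,0.353]],[[0,0,0],[0,0,0]]]'

```text
clock: 2.08
tcp_pos: [0.4087, 0.1005, 0.2482]
tcp_rot: [3.137, -0.162, -0.001]
wrist_force: [0.8, 0.8, 0.3]
finger_gap: 0.0451
finger_force: 0.0
```

Run:
```python
from h import *
st();go(W(-.24,.006,.075),trot(),4)
```

```text
t2.08 pressTCP [-268.5518   -3.1711  248.1811] Fpress [0.71, 0.87, 0.31] T [-0.023, -0.021, -0.016] gap 0.04510570553962517 j [0.1406 0.0886 1.7997 0.     1.2537 1.8148] rel [-0.0051 -0.0211 -0.2789]
shift mm [ 28.66    -9.0472 173.1697] turn deg [0.0051 0.0211 0.2789] | per row [ 0.0287 -0.009   0.1732] [0.     0.0002 0.0023]
```

Request:
step_arm --increments '[[[0.029,-0.009,0.173],[0,0,0]],[[0.029,-0.009,0.173],[0,0,0]],[[0.029,-0.009,0.173],[0,0,0.01]],[[0.029,-0.009,0.173],[0,0,0]],[[0.05,0,0],[0,0,0]],[[0.05,0,0],[0,0,0]],[[0.05,0,0],[0,0,0]],[[0.02,0,0],[0,0,0]],[[0.02,0,0],[0,0,0]]]'

```text
clock: 3.2
tcp_pos: [0.4865, 0.1009, 0.0761]
tcp_rot: [-3.137, 0.174, -0.002]
wrist_force: [0.1, 0.2, 0.5]
finger_gap: 0.0454
finger_force: 0.0
```

Request:
step_arm --increments '[[[0.02,0,0],[0,0,0]],[[0.02,0,0],[0,0,0]],[[0.02,0,0],[0,0,0]],[[0.02,0,0],[0,0,0]]]'

```text
clock: 3.7
tcp_pos: [0.4991, 0.0982, 0.074]
tcp_rot: [3.135, -0.175, -0.02]
wrist_force: [-11.1, -1.0, 5.7]
finger_gap: 0.0451
finger_force: 0.0
```

Run:
```python
from h import *
st();t=camera("top");crop(t,240,80,355,240,3.5,'pics/c2.png')
```

```text
t3.70 pressTCP [-178.473     4.352    74.0428] Fpress [-10.95, -2.22, 5.75] T [-0.356, 1.317, -0.425] gap 0.045058455497029894 j [0.111  0.4231 1.8541 0.0005 0.8775 1.7931] rel [-0.1425 -0.7348  0.1923]
```

View pics/c2.png

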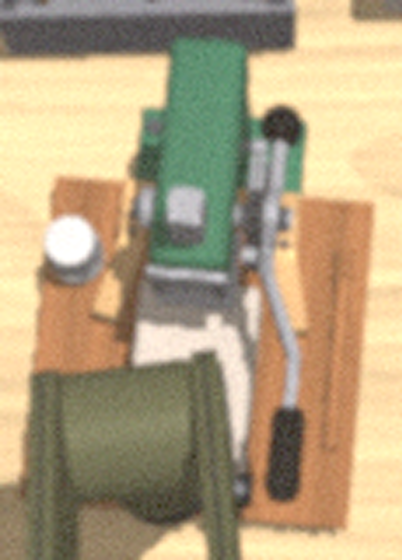

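Request:
step_arm --increments '[[[-0.06,0,0],[0,0,0]],[[0,0,0],[0,0.25,0]],[[0,0,0],[0,0.25,0]],[[0,0,0],[0,0,0]],[[0.0193,0,0.0052],[0,0,0]],[[0.0193,0,0.0052],[0,0,0]],[[0.0193,0,0.0052],[0,0,0]],[[0.0193,0,0.0052],[0,0,0]]]'

```text
clock: 4.75
tcp_pos: [0.5052, 0.0975, 0.0736]
tcp_rot: [3.096, -0.174, 0.387]
wrist_force: [-16.0, 2.8, 12.7]
finger_gap: 0.0452
finger_force: 8.3
```

Run:
```python
from h import *
st();print([P(plane("top",[[301,181],[286,186]],z)[0])[:2] for z in(.2,.3,.4)])
```

```text
t4.75 pressTCP [-172.2768    4.3176   73.5803] Fpress [-16.2, 1.07, 12.71] T [0.208, 2.109, 0.112] gap 0.04524436987656695 j [ 0.1553  0.3606  2.0361 -0.1394  0.5091  1.9522] rel [-0.179  14.2745  0.2409]
[array([-0.0828, -0.0246]), array([-0.1004, -0.0311]), array([-0.1181, -0.0375])]
```

Request:
step_arm --increments '[[[0.002,0,-0.0077],[0,0,0]],[[0.0195,0,0.004],[0,0,0]],[[0.0195,0,0.004],[0,0,0]],[[0.0195,0,0.004],[0,0,0]],[[0.0195,0,0.004],[0,0,0]]]'

```text
clock: 5.38
tcp_pos: [0.5299, 0.0956, 0.0776]
tcp_rot: [3.096, -0.173, 0.402]
wrist_force: [-5.0, -0.1, -3.9]
finger_gap: 0.0451
finger_force: 2.6
```

Run:
```python
from h import *
st()
```

```text
t5.38 pressTCP [-147.5335    5.1055   77.5546] Fpress [-4.92, -0.64, -3.91] T [0.001, 1.191, -0.052] gap 0.04513057801277118 j [ 0.1429  0.3748  1.9908 -0.1291  0.5293  1.9287] rel [-0.0635 14.8105  0.1899]
```

Request:
step_arm --increments '[[[0.0193,0,0.0052],[0,0,0]],[[0.0193,0,0.0052],[0,0,0]],[[0.0193,0,0.0052],[0,0,0]],[[0.0193,0,0.0052],[0,0,0]],[[0.0193,0,0.0052],[0,0,0]]]'

```text
clock: 6.0
tcp_pos: [0.5556, 0.0932, 0.0785]
tcp_rot: [3.096, -0.172, 0.408]
wrist_force: [-5.1, 0.5, -4.4]
finger_gap: 0.0455
finger_force: 2.4
```

Request:
step_arm --increments '[[[0.0116,0,0.0031],[0,0,0]],[[0.0116,0,0.0031],[0,0,0]]]'

```text
clock: 6.25
tcp_pos: [0.5609, 0.0925, 0.0784]
tcp_rot: [3.096, -0.172, 0.406]
wrist_force: [-7.2, 1.1, -0.7]
finger_gap: 0.0455
finger_force: 3.8
```

Run:
```python
from h import *
st()
```

```text
t6.25 pressTCP [-116.3805    5.3338   78.4154] Fpress [-7.27, 0.32, -0.7] T [0.069, 1.363, -0.056] gap 0.04547821494163984 j [ 0.1272  0.4023  1.9299 -0.1153  0.5587  1.8992] rel [-0.0302 14.9428  0.1628]
```

Request:
step_arm --increments '[[[0.0078,0,0.0021],[0,0,0]],[[0.0078,0,0.0021],[0,0,0]]]'

```text
clock: 6.5
tcp_pos: [0.5647, 0.0921, 0.0784]
tcp_rot: [3.096, -0.172, 0.406]
wrist_force: [-7.2, 0.5, -0.6]
finger_gap: 0.0452
finger_force: 3.4
```

Request:
step_arm --increments '[[[0.0058,0,0.0015],[0,0,0]]]'

```text
clock: 6.62
tcp_pos: [0.5664, 0.092, 0.0785]
tcp_rot: [3.096, -0.172, 0.406]
wrist_force: [-6.1, -0.2, -1.1]
finger_gap: 0.0452
finger_force: 3.1
```

Request:
step_arm --increments '[[[0.0058,0,0.0015],[0,0,0]]]'

```text
clock: 6.75
tcp_pos: [0.5678, 0.0918, 0.0785]
tcp_rot: [3.096, -0.172, 0.406]
wrist_force: [-6.1, 1.1, -1.7]
finger_gap: 0.0453
finger_force: 3.2
```

Request:
step_arm --increments '[[[0.0058,0,0.0015],[0,0,0]]]'

```text
clock: 6.88
tcp_pos: [0.5692, 0.0916, 0.0785]
tcp_rot: [3.096, -0.172, 0.406]
wrist_force: [-7.0, 0.3, -2.4]
finger_gap: 0.0451
finger_force: 3.2
```

Request:
step_arm --increments '[[[0.0058,0,0.0015],[0,0,0]]]'

```text
clock: 7.0
tcp_pos: [0.5707, 0.0914, 0.0785]
tcp_rot: [3.096, -0.172, 0.406]
wrist_force: [-5.6, 0.7, -1.9]
finger_gap: 0.0451
finger_force: 3.1
```

Request:
step_arm --increments '[[[0.0058,0,0.0015],[0,0,0]]]'

```text
clock: 7.12
tcp_pos: [0.5718, 0.0913, 0.0784]
tcp_rot: [3.096, -0.172, 0.405]
wrist_force: [-8.6, 1.5, 0.6]
finger_gap: 0.0452
finger_force: 4.8
```

Request:
step_arm --increments '[[[0.0058,0,0.0015],[0,0,0]]]'

```text
clock: 7.25
tcp_pos: [0.5719, 0.0912, 0.0783]
tcp_rot: [3.096, -0.172, 0.401]
wrist_force: [-12.9, 1.7, 5.9]
finger_gap: 0.0451
finger_force: 6.9
```

Request:
step_arm --increments '[[[0.0039,0,0.001],[0,0,0]]]'

```text
clock: 7.38
tcp_pos: [0.572, 0.0912, 0.0782]
tcp_rot: [3.097, -0.173, 0.399]
wrist_force: [-15.4, 3.6, 8.1]
finger_gap: 0.0453
finger_force: 7.8
```

Request:
step_arm --increments '[[[0.006,0,0.0005],[0,0,0]],[[0,0,0],[0,0,0]]]'

```text
clock: 7.62
tcp_pos: [0.572, 0.0912, 0.0783]
tcp_rot: [3.097, -0.173, 0.396]
wrist_force: [-16.6, 3.8, 8.4]
finger_gap: 0.0451
finger_force: 8.4
```

Request:
step_arm --increments '[[[-0.04,0,-0.01],[0,0,0]],[[-0.23,0,-0.06],[0,0,0]],[[-0.23,0,-0.06],[0,0,0]],[[0,0,0],[0,0,0]]]'

```text
clock: 8.12
tcp_pos: [0.4443, 0.1051, 0.078]
tcp_rot: [3.096, -0.168, 0.406]
wrist_force: [0.3, -0.3, -0.2]
finger_gap: 0.0454
finger_force: 0.0
```

Run:
```python
from h import *
st();t=camera("top");s=camera("scene");np.save('t1.npy',t);np.save('s1.npy',s)
a=cv2.resize(cv2.convertScaleAbs(t[80:240,240:355,::-1],alpha=1.6),None,fx=3.5,fy=3.5,interpolation=cv2.INTER_CUBIC)
b=cv2.resize(cv2.convertScaleAbs(s[150:300,300:402,::-1],alpha=1.6),None,fx=3.73,fy=3.73,interpolation=cv2.INTER_CUBIC)
h=min(len(a),len(b));cv2.imwrite('pics/c3.png',np.hstack([a[:h],b[:h]]))
for x in(-.095,):print((proj("top",[W(x,-.05,.108),W(x,.05,.108)])-[240,80])*3.5)
```

```text
t8.12 pressTCP [-233.6063    5.2339   78.0347] Fpress [0.33, -0.29, -0.17] T [-0.004, 0.092, 0.007] gap 0.045445163681907215 j [ 0.2012  0.2949  2.1551 -0.1833  0.4496  2.0362] rel [-0.04   14.9362  0.0282]
[[248.4189 391.1524]
 [126.4208 380.455 ]]
```

View pics/c3.png

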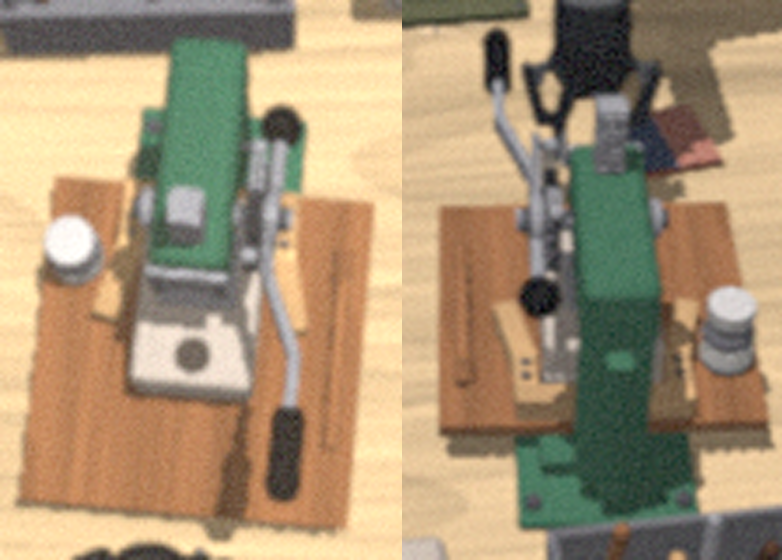

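The mould now sits at the stop, with its front edge at crop (130,388)–(250,397), close to the home projection. The grip is unmoved at crop (285,453). I'll check squareness numerically and get the grip pose.

Run:
```python
from h import *
t=np.load('t1.npy')
g=cv2.GaussianBlur(t,(3,3),0).astype(int)
hsv=cv2.cvtColor(g.astype(np.uint8),cv2.COLOR_RGB2HSV)
F=[]
for c in range(282,308):
    col=hsv[182:200,c,1].astype(float)
    r=np.where(col>90)[0][0]; F.append((c,182+r-1+(90-col[r-1])/(col[r]-col[r-1])))
X=np.array([P(x) for x in plane("top",F,.06)])
p=np.polyfit(X[:,1],X[:,0],1);print('front base-ish edge angle rel press deg',np.degrees(np.arctan(p[0])),p[1],X[:,0].std())
# grip: dark mask in top, main axis + centroid
v=g.max(2);m=np.zeros(v.shape,np.uint8);m[192:228,312:332]=v[192:228,312:332]<62
k,l,stt,c=cv2.connectedComponentsWithStats(m);j=1+np.argmax(stt[1:,4]);print(c[j],stt[j])
cc,d=ray("top",[c[j]]);d=d[0];k=(-.085-(cc-O)@V)/(d@V);q=P(cc+k*d);print('top∩plane',q)
s=np.load('s1.npy');v2=cv2.GaussianBlur(s,(3,3),0).max(2)[155:178,318:334];print(v2)
for th in(.1,.15,.2,.25,.3):
  E=[W(.023-r*np.cos(th),-.085,.211+r*np.sin(th)) for r in(.149,.185,.221)]
  print(th,proj("top",E).round(1).tolist(),proj("scene",E).round(1).tolist())
```

```text
front base-ish edge angle rel press deg 0.21643824853233942 -0.0965593536049192 0.0002999065695414452
[321.0207 209.2487] [317 197   9  26 193]
top∩plane [-0.1571 -0.085   0.2304]
[[ 72  72  72  71  71  73  75  75  76  81  86  89  90  93  99 110]
 [104 107 108 107 105 104 100  98 101 109 116 118 119 121 124 128]
 [126 128 129 127 120 106  92  86  94 109 123 131 135 136 136 136]
 [135 135 134 127 107  80  59  52  62  86 113 133 141 142 141 140]
 [139 138 133 116  85  52  31  27  36  61  97 128 143 145 145 144]
 [143 141 130 104  65  34  20  19  23  44  81 119 142 148 148 148]
 [147 144 130  98  56  26  19  19  18  32  68 112 141 151 151 150]
 [150 148 135 102  57  25  21  23  20  28  62 108 140 150 151 150]
 [150 149 139 109  61  26  22  25  23  27  60 106 138 148 149 149]
 [148 148 140 112  64  27  22  26  24  28  60 106 137 147 148 147]
 [147 147 140 113  67  29  21  25  23  28  59 106 137 146 142 138]
 [147 147 140 114  69  31  21  22  22  28  59 105 135 137 124 114]
 [146 146 140 114  70  33  22  22  21  26  57 102 130 124  98  79]
 [144 144 138 113  69  34  23  22  21  23  54  99
[... 433 characters left out ...]
 128 116 101  94  97  97  96 105 117 124 124 114  88]
 [128 130 130 129 124 115 107 104 104 110 119 126 128 128 122 100]
 [128 129 129 128 127 123 115 108 107 116 127 132 133 133 128 110]]
0.1 [[322.1, 197.3], [320.9, 210.8], [319.6, 224.5]] [[325.7, 174.6], [325.5, 167.2], [325.2, 160.1]]
0.15 [[322.2, 196.5], [320.9, 209.9], [319.6, 223.6]] [[325.8, 172.9], [325.5, 165.1], [325.2, 157.6]]
0.2 [[322.2, 195.6], [320.9, 208.9], [319.7, 222.4]] [[325.8, 171.3], [325.5, 163.1], [325.2, 155.2]]
0.25 [[322.2, 194.6], [321.0, 207.7], [319.7, 221.1]] [[325.8, 169.8], [325.5, 161.2], [325.3, 153.0]]
0.3 [[322.3, 193.3], [321.1, 206.2], [319.8, 219.4]] [[325.8, 168.3], [325.6, 159.4], [325.3, 150.8]]
```

Request:
step_arm --increments '[[[0.042,0,-0.195],[0,0,0]],[[0.042,0,-0.195],[0,0,0]],[[0.042,0,-0.195],[0,0,0]],[[0.042,0,-0.195],[0,0,0]],[[0.042,0,-0.195],[0,0,0]],[[0,0,0],[0,-0.268,0]],[[0,0,0],[0,-0.268,0]],[[0,0,0],[0,-0.268,0]],[[0,0,0],[0,0,0]]]' --jaw 0.4

```text
clock: 9.35
tcp_pos: [0.4412, 0.106, 0.3269]
tcp_rot: [-3.118, 0.176, 0.241]
wrist_force: [0.2, 0.1, -0.7]
finger_gap: 0.0598
finger_force: 0.0
```

```bash
cat >> h.py <<'E'
def G(th,back=0.):  # TCP press pose for lever angle th
    R=trot(th);g=W(.023-.185*np.cos(th),-.085,.211+.185*np.sin(th));return g+R.apply([0,0,.002-back]),R
E
python3 - <<'E'
from h import *
st();go(*G(.16,.08),3);go(*G(.16,0),1)
E
```

```text
t9.35 pressTCP [-236.8635    5.8671  326.8538] Fpress [0.19, 0.16, -0.65] T [0.012, -0.089, 0.019] gap 0.05977817945838204 j [0.115  0.1572 1.5226 0.0354 1.6121 1.7975] rel [ 0.0548 -8.8496  0.2696]
shift mm [90.4466 90.4448 -4.6469] turn deg [-0.076  -0.3177 -0.2641] | per row [ 0.1206  0.1206 -0.0062] [-0.0008 -0.0035 -0.0029]
shift mm [90.0032 90.552  75.3518] turn deg [-0.076  -0.3177 -0.2641] | per row [0.36   0.3622 0.3014] [-0.0025 -0.0106 -0.0088]
```

Request:
step_arm --increments '[[[0.12,0.1207,0],[0,-0.01,-0.009]],[[0.12,0.1207,0],[0,0,0]],[[0.12,0.1207,0],[0,0,0]],[[0,0,0.1],[0,0,0]],[[0,0,0.1],[0,0,0]],[[0,0,0],[0,0,0]]]'

```text
clock: 10.1
tcp_pos: [0.5056, 0.0078, 0.2623]
tcp_rot: [-3.118, 0.166, 0.257]
wrist_force: [-0.2, 0.1, 0.3]
finger_gap: 0.0594
finger_force: 0.0
```

Run:
```python
from h import *
st();go(*G(.16,0),1);s=camera("scene");t=camera("top")
a=cv2.resize(cv2.convertScaleAbs(t[80:240,240:355,::-1],alpha=1.6),None,fx=3.5,fy=3.5,interpolation=cv2.INTER_CUBIC)
b=cv2.resize(cv2.convertScaleAbs(s[110:230,290:365,::-1],alpha=1.8),None,fx=4.66,fy=4.66,interpolation=cv2.INTER_CUBIC)
h=min(len(a),len(b));cv2.imwrite('pics/c4.png',np.hstack([a[:h],b[:h]]))
```

```text
t10.10 pressTCP [-162.2078  -84.8319  262.2562] Fpress [-0.18, 0.06, 0.28] T [-0.043, -0.064, -0.029] gap 0.05944843584754603 j [-0.0722  0.2835  1.5171  0.0058  1.5052  1.604 ] rel [ 0.0048 -9.4115 -0.1098]
shift mm [ 6.1062  0.1781 23.0687] turn deg [0.004  0.2441 0.1097] | per row [0.0244 0.0007 0.0923] [0.0001 0.0081 0.0037]
```

View pics/c4.png

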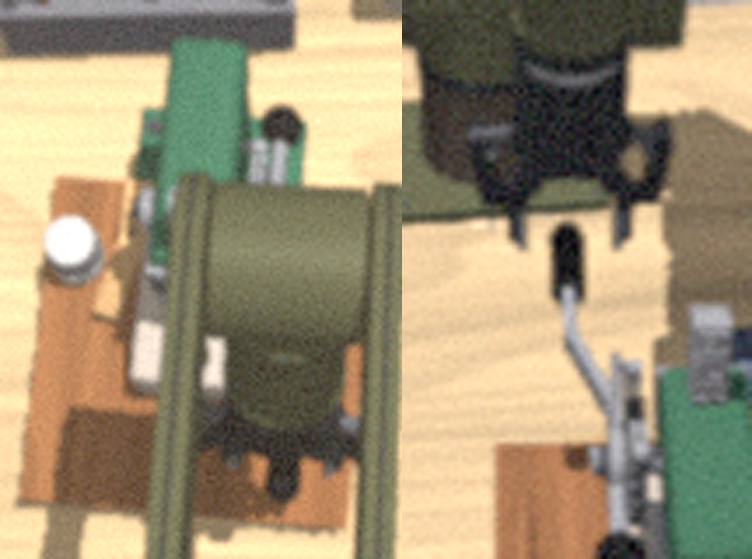

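Request:
step_arm --increments '[[[0.024,0,0.04],[0,0.008,0.004]],[[0,0,0.052],[0,0,0]],[[0,0,0],[0,0,0]]]'

```text
clock: 10.58
tcp_pos: [0.5076, 0.0078, 0.238]
tcp_rot: [-3.118, 0.169, 0.255]
wrist_force: [-0.3, -0.4, 0.0]
finger_gap: 0.0598
finger_force: 0.0
```

Request:
step_arm --increments '[[[0,0,0],[0,0,0]],[[0,0,0],[0,0,0]],[[0,0,0],[0,0,0]],[[0,0,0],[0,0,0]],[[0,0,0],[0,0,0]]]' --jaw -1 --force 40

```text
clock: 11.2
tcp_pos: [0.5087, 0.006, 0.2395]
tcp_rot: [-3.121, 0.17, 0.25]
wrist_force: [-0.6, -4.8, 0.1]
finger_gap: 0.0238
finger_force: 39.2
```

```bash
cat >> h.py <<'E'
def lev():
    s=get_state();R=Rn.from_rotvec(s['tcp_rot']);g=P(s['tcp_pos']-R.apply([0,0,.002]))
    th=np.arctan2(g[2]-.211,.023-g[0]);r=np.hypot(g[2]-.211,.023-g[0])
    tt=(trot().inv()*R).as_rotvec()
    e=np.sin(th)*U+np.cos(th)*Z; rd=-np.cos(th)*U+np.sin(th)*Z
    f=s['wrist_force'];print('t%.2f th %.3f r %.4f y %.1f tilt %.3f | Ftan(up+) %.2f Frad %.2f Fy %.2f Ty %.3f gap %.4f'%(s['clock'],th,r,g[1]*1000,-tt[1],f@e,f@rd,f@V,s['wrist_torque']@V,s['finger_gap']))
E
python3 - <<'E'
from h import *
st();lev()
# tool-frame row for dθ per row (shift first then turn), lever down by d
for d in(.1,-.1):
    p0,R0=G(.1);p1,R1=G(.1-d);print(d,R0.inv().apply(p1-p0)/.25,(R0.inv()*R1).as_rotvec(degrees=True)/30)
E
```

```text
t11.20 pressTCP [-158.884   -86.3245  239.475 ] Fpress [-0.09, -4.81, 0.08] T [-0.751, -0.051, 0.216] gap 0.023798521416841953 j [-0.0733  0.3032  1.5475  0.0029  1.4505  1.6054] rel [-0.1557 -9.1479  0.0187]
t11.20 th 0.166 r 0.1841 y -86.3 tilt 0.160 | Ftan(up+) 0.06 Frad 0.10 Fy -4.81 Ty -0.051 gap 0.0238
0.1 [0.0045 0.     0.0738] [0.    0.191 0.   ]
-0.1 [ 0.0029 -0.     -0.0739] [-0.    -0.191  0.   ]
```

Request:
step_arm --increments '[[[0.0045,0.006,0.0738],[0,0.191,0]],[[0.0045,0,0.0738],[0,0.191,0]],[[0.0045,0,0.0738],[0,0.191,0]]]'

```text
clock: 11.58
tcp_pos: [0.5085, 0.0059, 0.1843]
tcp_rot: [3.121, -0.169, 0.225]
wrist_force: [0.3, -1.9, 2.2]
finger_gap: 0.0242
finger_force: 39.4
```

```bash
python3 -c "
from h import *
lev();st()"
```

```text
t11.57 th -0.135 r 0.1840 y -86.4 tilt -0.144 | Ftan(up+) 2.08 Frad -0.82 Fy -1.89 Ty 0.012 gap 0.0242
t11.57 pressTCP [-159.0709  -86.3727  184.2664] Fpress [0.53, -1.89, 2.17] T [-0.354, 0.012, -0.072] gap 0.024242906923708746 j [-0.0674  0.2137  1.8369 -0.0071  0.9472  1.6156] rel [0.0068 8.2414 0.0124]
```

Request:
step_arm --increments '[[[0.0045,0,0.0738],[0,0.191,0]],[[0.0045,0,0.0738],[0,0.191,0]],[[0.0045,0,0.0738],[0,0.191,0]],[[0.0045,0,0.0738],[0,0.191,0]]]'

```text
clock: 12.08
tcp_pos: [0.5329, 0.0043, 0.1151]
tcp_rot: [2.997, -0.164, 0.833]
wrist_force: [-1.4, -58.3, 5.2]
finger_gap: 0.024
finger_force: 43.9
```

```bash
python3 -c "
from h import *
lev();st()"
```

```text
t12.07 th -0.536 r 0.1845 y -85.4 tilt -0.542 | Ftan(up+) 2.02 Frad -6.85 Fy -58.13 Ty -0.841 gap 0.0240
t12.07 pressTCP [-134.6516  -85.378   115.0978] Fpress [4.86, -58.13, 5.24] T [-8.075, -0.841, -4.741] gap 0.02398877714452034 j [-0.0536  0.2792  2.1972 -0.2119  0.1262  1.8294] rel [ 0.1185 31.071   0.0569]
```

Request:
step_arm --increments '[[[0.0015,0,-0.037],[0,-0.095,0]],[[0.0015,0,-0.037],[0,-0.095,0]]]'

```text
clock: 12.32
tcp_pos: [0.5244, 0.0044, 0.131]
tcp_rot: [3.04, -0.165, 0.675]
wrist_force: [0.2, -6.7, -2.7]
finger_gap: 0.024
finger_force: 42.0
```

```bash
python3 -c "
from h import *
lev();st();go(*G(-.3),1)"
```

```text
t12.32 th -0.438 r 0.1844 y -86.2 tilt -0.437 | Ftan(up+) -2.81 Frad 0.30 Fy -6.67 Ty 0.237 gap 0.0240
t12.32 pressTCP [-143.1442  -86.225   130.9551] Fpress [0.93, -6.67, -2.67] T [-1.063, 0.237, -0.281] gap 0.023961286509983307 j [-0.0581  0.2362  2.1065 -0.0586  0.3632  1.671 ] rel [ 0.0199 25.0198 -0.0048]
shift mm [  0.8598  -1.234  -25.491 ] turn deg [-0.0203 -7.8311  0.0018] | per row [ 0.0034 -0.0049 -0.102 ] [-0.0007 -0.261   0.0001]
```

Request:
step_arm --increments '[[[0.003,0.006,-0.0737],[0,-0.191,0]],[[0.003,0,-0.0737],[0,-0.191,0]],[[0.003,0,-0.0737],[0,-0.191,0]],[[0.003,0,-0.0737],[0,-0.191,0]],[[0.003,0,-0.0737],[0,-0.191,0]],[[0.003,0,-0.0737],[0,-0.191,0]],[[0.003,0,-0.0737],[0,-0.191,0]]]'

```text
clock: 13.2
tcp_pos: [0.5124, 0.0055, 0.2582]
tcp_rot: [-3.093, 0.166, 0.409]
wrist_force: [0.9, 2.6, -1.6]
finger_gap: 0.0241
finger_force: 42.1
```

```bash
python3 -c "
from h import *
lev();st();go(*G(.55),1)"
```

```text
t13.20 th 0.270 r 0.1843 y -86.4 tilt 0.263 | Ftan(up+) -1.42 Frad -0.99 Fy 2.65 Ty -0.474 gap 0.0241
t13.20 pressTCP [-155.154   -86.4318  258.2141] Fpress [0.58, 2.65, -1.64] T [0.494, -0.474, 0.016] gap 0.024104649963785824 j [-0.079   0.3485  1.4479  0.0104  1.608   1.5983] rel [  0.1693 -15.0628  -0.0385]
shift mm [  6.3105  -1.5702 -51.1716] turn deg [ -0.1526 -16.4499   0.0831] | per row [ 0.0252 -0.0063 -0.2047] [-0.0051 -0.5483  0.0028]
```

Request:
step_arm --increments '[[[0.003,0,-0.0737],[0,-0.191,0]],[[0.003,0,-0.0737],[0,-0.191,0]],[[0.003,0,-0.0737],[0,-0.191,0]]]'

```text
clock: 13.58
tcp_pos: [0.534, 0.0031, 0.309]
tcp_rot: [-2.982, 0.159, 0.862]
wrist_force: [-0.8, 3.4, -0.3]
finger_gap: 0.0242
finger_force: 42.1
```

```bash
cat >> h.py <<'E'
def ft():
    s=get_state();f=s['wrist_force'];lev()
    R=Rn.from_rotvec(s['tcp_rot']);piv=W(.023,-.085,.211);g=s['tcp_pos']
    t=(np.cross(g-piv,f)+s['wrist_torque'])@V;print('   torque about pivot/0.185 = %.2f (no wrist torque %.2f) j5 %.2f'%(t/.185,np.cross(g-piv,f)@V/.185,s['joint_positions'][4]))
E
python3 -c "
from h import *
ft()
s=camera('scene');t=camera('top')
a=cv2.resize(cv2.convertScaleAbs(t[80:240,240:355,::-1],alpha=1.6),None,fx=3.5,fy=3.5,interpolation=cv2.INTER_CUBIC)
b=cv2.resize(cv2.convertScaleAbs(s[110:285,290:365,::-1],alpha=1.8),None,fx=3.2*1.4,fy=3.2,interpolation=cv2.INTER_CUBIC)
cv2.imwrite('pics/c5.png',np.hstack([a,b]))
"
```

```text
t13.57 th 0.571 r 0.1846 y -86.4 tilt 0.563 | Ftan(up+) -0.88 Frad 0.77 Fy 3.26 Ty -0.371 gap 0.0242
   torque about pivot/0.185 = -2.87 (no wrist torque -0.87) j5 2.04
```

View pics/c5.png

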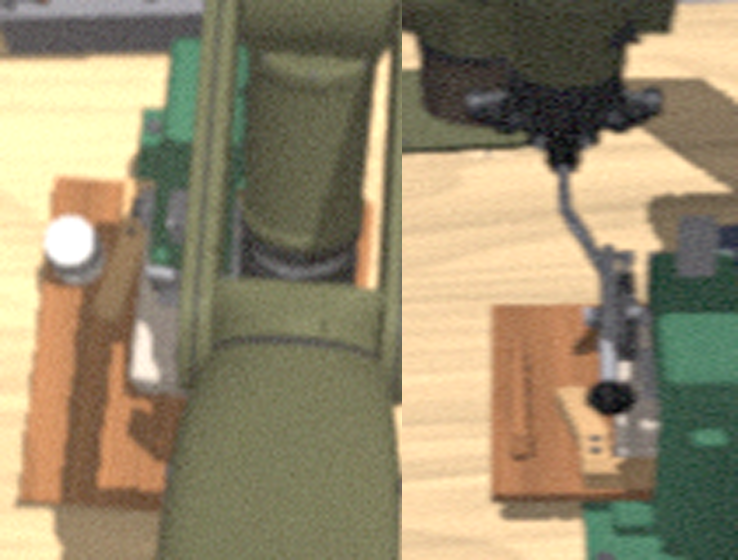

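The gripper holds the lever up by its grip (crop (565,150)), and the press and bystanders are undisturbed. Down-stroke now, reading the torque about the pivot as it goes.

Request:
step_arm --increments '[[[0.0045,0,0.0738],[0,0.191,0]],[[0.0045,0,0.0738],[0,0.191,0]],[[0.0045,0,0.0738],[0,0.191,0]],[[0.0045,0,0.0738],[0,0.191,0]],[[0.0045,0,0.0738],[0,0.191,0]],[[0.0045,0,0.0738],[0,0.191,0]]]'

```text
clock: 14.42
tcp_pos: [0.5068, 0.006, 0.2025]
tcp_rot: [-3.136, 0.17, -0.069]
wrist_force: [-0.6, 3.5, 1.9]
finger_gap: 0.0244
finger_force: 42.3
```

```bash
python3 -c "
from h import *
ft()"
```

```text
t14.43 th -0.035 r 0.1841 y -86.5 tilt -0.044 | Ftan(up+) 1.89 Frad 0.89 Fy 3.41 Ty 0.055 gap 0.0244
   torque about pivot/0.185 = 2.19 (no wrist torque 1.89) j5 1.12
```

Request:
step_arm --increments '[[[0.0045,0,0.0738],[0,0.191,0]],[[0.0045,0,0.0738],[0,0.191,0]],[[0.0045,0,0.0738],[0,0.191,0]]]'

```text
clock: 14.8
tcp_pos: [0.5174, 0.0049, 0.1483]
tcp_rot: [3.075, -0.168, 0.533]
wrist_force: [-1.0, 4.4, 2.5]
finger_gap: 0.0244
finger_force: 42.6
```

```bash
python3 -c "
from h import *
ft()"
```

```text
t14.80 th -0.337 r 0.1842 y -86.5 tilt -0.343 | Ftan(up+) 2.81 Frad 0.53 Fy 4.26 Ty 0.431 gap 0.0244
   torque about pivot/0.185 = 5.13 (no wrist torque 2.80) j5 0.56
```

Request:
step_arm --increments '[[[0.0045,0,0.0738],[0,0.191,0]]]'

```text
clock: 14.92
tcp_pos: [0.5244, 0.0042, 0.1312]
tcp_rot: [3.04, -0.166, 0.685]
wrist_force: [-3.5, 0.6, 3.2]
finger_gap: 0.0241
finger_force: 42.7
```

```bash
python3 -c "
from h import *
ft()"
```

```text
t14.93 th -0.437 r 0.1843 y -86.4 tilt -0.443 | Ftan(up+) 4.40 Frad 1.85 Fy 0.25 Ty 0.539 gap 0.0241
   torque about pivot/0.185 = 7.32 (no wrist torque 4.40) j5 0.35
```

Request:
step_arm --increments '[[[0.003,-0.003,-0.0737],[0,-0.191,0]],[[0.003,0,-0.0737],[0,-0.191,0]],[[0.003,0,-0.0737],[0,-0.191,0]],[[0.003,0,-0.0737],[0,-0.191,0]],[[0.003,0,-0.0737],[0,-0.191,0]]]'

```text
clock: 15.55
tcp_pos: [0.5068, 0.0061, 0.2213]
tcp_rot: [-3.131, 0.17, 0.099]
wrist_force: [0.9, 1.0, -2.8]
finger_gap: 0.0238
finger_force: 42.0
```

```bash
python3 -c "
from h import *
ft()"
```

```text
t15.55 th 0.067 r 0.1841 y -86.4 tilt 0.063 | Ftan(up+) -2.70 Frad -0.97 Fy 1.07 Ty -0.363 gap 0.0238
   torque about pivot/0.185 = -4.66 (no wrist torque -2.70) j5 1.30
```

```bash
sed -i "s/g=s\['tcp_pos'\]$/g=s['tcp_pos']+R.apply([0,0,-.17])/" h.py; python3 -c "
from h import *
ft()
# re-evaluate earlier: (th,Ft,Fr,Ty): T_pivot=.184Ft+ Ty + .17*Fr*sgn
for a in[(-.536,2.02,-6.85,-.841),(-.438,-2.81,.3,.237),(.27,-1.42,-.99,-.474),(.571,-.88,.77,-.371),(-.035,1.89,.89,.055),(-.337,2.81,.53,.431),(-.437,4.4,1.85,.539),(.067,-2.7,-.97,-.363)]:
  print(a[0],[round((.186*a[1]+a[3]+k*.17*a[2])/.185,2) for k in(1,-1)])
"
```

```text
t15.55 th 0.067 r 0.1841 y -86.4 tilt 0.063 | Ftan(up+) -2.70 Frad -0.97 Fy 1.07 Ty -0.363 gap 0.0238
   torque about pivot/0.185 = -3.78 (no wrist torque -1.82) j5 1.30
-0.536 [-8.81, 3.78]
-0.438 [-1.27, -1.82]
0.27 [-4.9, -3.08]
0.571 [-2.18, -3.6]
-0.035 [3.02, 1.38]
-0.337 [5.64, 4.67]
-0.437 [9.04, 5.64]
0.067 [-5.57, -3.79]
```

Request:
step_arm --increments '[[[0.003,0,-0.0737],[0,-0.191,0]],[[0.003,0,-0.0737],[0,-0.191,0]],[[0.003,0,-0.0737],[0,-0.191,0]],[[0.003,0,-0.0737],[0,-0.191,0]],[[0.003,0,-0.0737],[0,-0.191,0]],[[0,0,0],[0,0,0]]]'

```text
clock: 16.3
tcp_pos: [0.5338, 0.0032, 0.3083]
tcp_rot: [-2.982, 0.161, 0.868]
wrist_force: [-3.7, 1.2, 4.6]
finger_gap: 0.0238
finger_force: 42.3
```

```bash
python3 -c "
from h import *
ft()"
```

```text
t16.30 th 0.566 r 0.1844 y -86.4 tilt 0.566 | Ftan(up+) 1.86 Frad 5.69 Fy 0.78 Ty 0.549 gap 0.0238
   torque about pivot/0.185 = -0.34 (no wrist torque -3.31) j5 2.04
```

Request:
step_arm --increments '[[[0.0022,0,0.0369],[0,0.0955,0]],[[0.0022,0,0.0369],[0,0.0955,0]]]'

```text
clock: 16.55
tcp_pos: [0.5248, 0.0042, 0.2917]
tcp_rot: [-3.029, 0.163, 0.71]
wrist_force: [-2.7, 1.3, 3.4]
finger_gap: 0.0239
finger_force: 42.3
```

```bash
python3 -c "
from h import *
ft()"
```

```text
t16.55 th 0.464 r 0.1843 y -86.4 tilt 0.461 | Ftan(up+) 1.75 Frad 4.06 Fy 0.97 Ty 0.351 gap 0.0239
   torque about pivot/0.185 = -0.04 (no wrist torque -1.94) j5 1.89
```

Request:
step_arm --increments '[[[0.0022,0,0.0369],[0,0.0955,0]],[[0.0022,0,0.0369],[0,0.0955,0]]]'

```text
clock: 16.8
tcp_pos: [0.5177, 0.0049, 0.2746]
tcp_rot: [-3.066, 0.166, 0.558]
wrist_force: [-3.1, 1.5, 6.0]
finger_gap: 0.0242
finger_force: 42.4
```

```bash
python3 -c "
from h import *
ft()"
```

```text
t16.80 th 0.363 r 0.1842 y -86.4 tilt 0.360 | Ftan(up+) 4.43 Frad 5.15 Fy 1.14 Ty 0.510 gap 0.0242
   torque about pivot/0.185 = 2.50 (no wrist torque -0.25) j5 1.75
```

Request:
step_arm --increments '[[[0.0022,0,0.0369],[0,0.0955,0]],[[0.0022,0,0.0369],[0,0.0955,0]]]'

```text
clock: 17.05
tcp_pos: [0.5124, 0.0055, 0.2571]
tcp_rot: [-3.095, 0.167, 0.406]
wrist_force: [-3.8, 1.2, 6.0]
finger_gap: 0.0237
finger_force: 42.5
```

```bash
python3 -c "
from h import *
ft()"
```

```text
t17.05 th 0.264 r 0.1841 y -86.4 tilt 0.261 | Ftan(up+) 4.77 Frad 5.31 Fy 0.80 Ty 0.768 gap 0.0237
   torque about pivot/0.185 = 4.09 (no wrist torque -0.06) j5 1.60
```

Request:
step_arm --increments '[[[-0.006,0,0.0369],[0,0.0955,0]],[[-0.003,0,0.0369],[0,0.0955,0]]]'

```text
clock: 17.3
tcp_pos: [0.5088, 0.0059, 0.24]
tcp_rot: [-3.118, 0.169, 0.241]
wrist_force: [1.6, 0.3, 4.9]
finger_gap: 0.024
finger_force: 42.6
```

```bash
python3 -c "
from h import *
ft()"
```

```text
t17.30 th 0.169 r 0.1842 y -86.4 tilt 0.154 | Ftan(up+) 5.07 Frad -0.70 Fy 0.47 Ty -0.196 gap 0.0240
   torque about pivot/0.185 = 4.70 (no wrist torque 5.76) j5 1.45
```

Request:
step_arm --increments '[[[0.0013,0,0.0369],[0,0.0955,0]],[[0.0013,0,0.0369],[0,0.0955,0]]]'

```text
clock: 17.55
tcp_pos: [0.5069, 0.0061, 0.2218]
tcp_rot: [-3.131, 0.17, 0.086]
wrist_force: [0.8, 0.9, 5.2]
finger_gap: 0.0238
finger_force: 42.7
```

```bash
python3 -c "
from h import *
ft()"
```

```text
t17.55 th 0.069 r 0.1841 y -86.4 tilt 0.055 | Ftan(up+) 5.26 Frad -0.38 Fy 1.02 Ty 0.167 gap 0.0238
   torque about pivot/0.185 = 6.55 (no wrist torque 5.64) j5 1.29
```

Request:
step_arm --increments '[[[0.0013,0,0.0369],[0,0.0955,0]],[[0.0013,0,0.0369],[0,0.0955,0]]]'

```text
clock: 17.8
tcp_pos: [0.5067, 0.0061, 0.2033]
tcp_rot: [3.135, -0.17, 0.07]
wrist_force: [-0.3, 0.2, 6.4]
finger_gap: 0.0236
finger_force: 42.8
```

```bash
python3 -c "
from h import *
ft()"
```

```text
t17.80 th -0.031 r 0.1841 y -86.4 tilt -0.045 | Ftan(up+) 6.45 Frad 0.17 Fy 0.18 Ty 0.224 gap 0.0236
   torque about pivot/0.185 = 7.55 (no wrist torque 6.34) j5 1.12
```

Request:
step_arm --increments '[[[0.0013,0,0.0369],[0,0.0955,0]],[[0.0013,0,0.0369],[0,0.0955,0]]]'

```text
clock: 18.05
tcp_pos: [0.5084, 0.0059, 0.185]
tcp_rot: [3.122, -0.17, 0.226]
wrist_force: [-2.2, 0.8, 7.6]
finger_gap: 0.0239
finger_force: 42.9
```

```bash
python3 -c "
from h import *
ft()"
```

```text
t18.05 th -0.131 r 0.1841 y -86.4 tilt -0.144 | Ftan(up+) 7.85 Frad 1.23 Fy 0.59 Ty 0.355 gap 0.0239
   torque about pivot/0.185 = 8.71 (no wrist torque 6.79) j5 0.95
```

Request:
step_arm --increments '[[[0.0013,0,0.0369],[0,0.0955,0]],[[0.0013,0,0.0369],[0,0.0955,0]]]'

```text
clock: 18.3
tcp_pos: [0.5118, 0.0055, 0.1668]
tcp_rot: [3.102, -0.169, 0.38]
wrist_force: [-2.9, 1.4, 8.4]
finger_gap: 0.0237
finger_force: 43.0
```

```bash
python3 -c "
from h import *
ft()"
```

```text
t18.30 th -0.232 r 0.1842 y -86.4 tilt -0.244 | Ftan(up+) 8.83 Frad 0.99 Fy 1.07 Ty 0.514 gap 0.0237
   torque about pivot/0.185 = 10.77 (no wrist torque 7.99) j5 0.76
```

Request:
step_arm --increments '[[[0.0013,0,0.0369],[0,0.0955,0]]]'

```text
clock: 18.42
tcp_pos: [0.5142, 0.0053, 0.1579]
tcp_rot: [3.089, -0.168, 0.457]
wrist_force: [-3.1, 1.5, 6.9]
finger_gap: 0.0237
finger_force: 42.9
```

```bash
python3 -c "
from h import *
ft()"
```

```text
t18.43 th -0.282 r 0.1842 y -86.4 tilt -0.294 | Ftan(up+) 7.55 Frad 1.16 Fy 1.14 Ty 0.409 gap 0.0237
   torque about pivot/0.185 = 8.76 (no wrist torque 6.55) j5 0.67
```

Request:
step_arm --increments '[[[0,0.003,-0.0737],[0,-0.191,0]],[[0.003,0,-0.0737],[0,-0.191,0]],[[0.003,0,-0.0737],[0,-0.191,0]],[[0.003,0,-0.0737],[0,-0.191,0]],[[0.003,0,-0.0737],[0,-0.191,0]]]'

```text
clock: 19.05
tcp_pos: [0.5102, 0.0057, 0.2488]
tcp_rot: [-3.106, 0.168, 0.325]
wrist_force: [4.8, 2.8, -3.6]
finger_gap: 0.024
finger_force: 42.2
```

```bash
python3 -c "
from h import *
ft()"
```

```text
t19.05 th 0.217 r 0.1843 y -86.4 tilt 0.209 | Ftan(up+) -2.56 Frad -5.15 Fy 3.32 Ty -0.871 gap 0.0240
   torque about pivot/0.185 = -2.60 (no wrist torque 2.11) j5 1.53
```

Request:
step_arm --increments '[[[0.0013,0,0.0369],[0,0.0955,0]]]'

```text
clock: 19.18
tcp_pos: [0.5088, 0.0058, 0.2393]
tcp_rot: [-3.115, 0.169, 0.25]
wrist_force: [-0.8, 4.0, 0.8]
finger_gap: 0.024
finger_force: 42.2
```

```bash
python3 -c "
from h import *
ft()"
```

```text
t19.18 th 0.165 r 0.1840 y -86.4 tilt 0.160 | Ftan(up+) 0.60 Frad 1.34 Fy 3.93 Ty -0.076 gap 0.0240
   torque about pivot/0.185 = -1.02 (no wrist torque -0.61) j5 1.45
```

Request:
step_arm --increments '[[[0.0013,0,0.0369],[0,0.0955,0]]]'

```text
clock: 19.3
tcp_pos: [0.5076, 0.006, 0.2299]
tcp_rot: [-3.124, 0.17, 0.165]
wrist_force: [2.0, 3.5, 4.9]
finger_gap: 0.024
finger_force: 42.5
```

```bash
python3 -c "
from h import *
ft()"
```

```text
t19.30 th 0.114 r 0.1840 y -86.5 tilt 0.105 | Ftan(up+) 5.00 Frad -1.02 Fy 3.68 Ty -0.199 gap 0.0240
   torque about pivot/0.185 = 4.86 (no wrist torque 5.93) j5 1.37
```

Request:
step_arm --increments '[[[0.0013,0,0.0369],[0,0.0955,0]]]'

```text
clock: 19.42
tcp_pos: [0.507, 0.0061, 0.2214]
tcp_rot: [-3.13, 0.17, 0.084]
wrist_force: [1.7, 3.0, 6.2]
finger_gap: 0.024
finger_force: 42.6
```

```bash
python3 -c "
from h import *
ft()"
```

```text
t19.43 th 0.067 r 0.1840 y -86.4 tilt 0.054 | Ftan(up+) 6.25 Frad -0.96 Fy 3.16 Ty -0.038 gap 0.0240
   torque about pivot/0.185 = 6.95 (no wrist torque 7.16) j5 1.29
```

Request:
step_arm --increments '[[[0.0013,0,0.0369],[0,0.0955,0]]]'

```text
clock: 19.55
tcp_pos: [0.5067, 0.0061, 0.2124]
tcp_rot: [-3.134, 0.171, 0.006]
wrist_force: [1.4, 2.3, 6.6]
finger_gap: 0.0241
finger_force: 42.7
```

```bash
python3 -c "
from h import *
ft()"
```

```text
t19.55 th 0.019 r 0.1840 y -86.5 tilt 0.004 | Ftan(up+) 6.61 Frad -1.03 Fy 2.40 Ty -0.009 gap 0.0241
   torque about pivot/0.185 = 7.55 (no wrist torque 7.60) j5 1.20
```

Request:
step_arm --increments '[[[0,0,0.0369],[0,0.0955,0]],[[0.0013,0,0.0369],[0,0.0955,0]]]'

```text
clock: 19.8
tcp_pos: [0.5074, 0.006, 0.1943]
tcp_rot: [3.131, -0.171, 0.152]
wrist_force: [1.2, 3.7, 7.3]
finger_gap: 0.0241
finger_force: 42.7
```

```bash
python3 -c "
from h import *
ft()"
```

```text
t19.80 th -0.080 r 0.1840 y -86.5 tilt -0.097 | Ftan(up+) 7.25 Frad -1.37 Fy 3.83 Ty 0.033 gap 0.0241
   torque about pivot/0.185 = 8.75 (no wrist torque 8.57) j5 1.03
```

Request:
step_arm --increments '[[[0.0013,0,0.0369],[0,0.0955,0]]]'

```text
clock: 19.92
tcp_pos: [0.5084, 0.0058, 0.1852]
tcp_rot: [3.123, -0.171, 0.23]
wrist_force: [0.6, 3.4, 6.6]
finger_gap: 0.0238
finger_force: 42.8
```

```bash
python3 -c "
from h import *
ft()"
```

```text
t19.93 th -0.130 r 0.1840 y -86.5 tilt -0.147 | Ftan(up+) 6.53 Frad -1.10 Fy 3.43 Ty 0.109 gap 0.0238
   torque about pivot/0.185 = 8.18 (no wrist torque 7.59) j5 0.95
```

Request:
step_arm --increments '[[[0.0013,0,0.0369],[0,0.0955,0]]]'

```text
clock: 20.05
tcp_pos: [0.5099, 0.0057, 0.176]
tcp_rot: [3.114, -0.17, 0.307]
wrist_force: [-0.5, 4.5, 8.7]
finger_gap: 0.0242
finger_force: 42.8
```

```bash
python3 -c "
from h import *
ft()"
```

```text
t20.05 th -0.180 r 0.1840 y -86.5 tilt -0.196 | Ftan(up+) 8.73 Frad -0.57 Fy 4.39 Ty 0.175 gap 0.0242
   torque about pivot/0.185 = 10.27 (no wrist torque 9.33) j5 0.85
```

Request:
step_arm --increments '[[[0.0013,0,0.0369],[0,0.0955,0]]]'

```text
clock: 20.18
tcp_pos: [0.5119, 0.0055, 0.167]
tcp_rot: [3.103, -0.17, 0.384]
wrist_force: [-0.8, 4.0, 7.7]
finger_gap: 0.0242
finger_force: 42.9
```

```bash
python3 -c "
from h import *
ft()"
```

```text
t20.18 th -0.230 r 0.1841 y -86.5 tilt -0.246 | Ftan(up+) 7.81 Frad -0.60 Fy 3.90 Ty 0.262 gap 0.0242
   torque about pivot/0.185 = 9.84 (no wrist torque 8.43) j5 0.76
```

Request:
step_arm --increments '[[[0.0013,0.003,0.0369],[0,0.0955,0]],[[0.0013,0,0.0369],[0,0.0955,0]]]'

```text
clock: 20.42
tcp_pos: [0.5171, 0.0048, 0.1493]
tcp_rot: [3.076, -0.169, 0.538]
wrist_force: [-2.0, 9.8, 7.9]
finger_gap: 0.0241
finger_force: 43.0
```

```bash
python3 -c "
from h import *
ft()"
```

```text
t20.43 th -0.331 r 0.1841 y -86.6 tilt -0.346 | Ftan(up+) 8.44 Frad 0.35 Fy 9.49 Ty 0.321 gap 0.0241
   torque about pivot/0.185 = 9.93 (no wrist torque 8.20) j5 0.56
```

Request:
step_arm --increments '[[[0.0013,0,0.0369],[0,0.0955,0]]]'

```text
clock: 20.55
tcp_pos: [0.5204, 0.0045, 0.1406]
tcp_rot: [3.058, -0.168, 0.614]
wrist_force: [-2.6, 9.9, 8.0]
finger_gap: 0.0238
finger_force: 43.0
```

```bash
python3 -c "
from h import *
ft()"
```

```text
t20.55 th -0.381 r 0.1841 y -86.6 tilt -0.396 | Ftan(up+) 8.75 Frad 0.45 Fy 9.59 Ty 0.305 gap 0.0238
   torque about pivot/0.185 = 10.07 (no wrist torque 8.42) j5 0.46
```

Request:
step_arm --increments '[[[0,0,-0.0369],[0,-0.0955,0]]]'

```text
clock: 20.68
tcp_pos: [0.5173, 0.0048, 0.1487]
tcp_rot: [3.076, -0.168, 0.536]
wrist_force: [3.2, 7.1, 2.5]
finger_gap: 0.0239
finger_force: 42.3
```

```bash
python3 -c "
from h import *
ft()"
```

```text
t20.68 th -0.334 r 0.1841 y -86.5 tilt -0.345 | Ftan(up+) 1.61 Frad -3.12 Fy 7.44 Ty -0.257 gap 0.0239
   torque about pivot/0.185 = 3.06 (no wrist torque 4.45) j5 0.56
```

Request:
step_arm --increments '[[[0,0,-0.0369],[0,-0.0955,0]]]'

```text
clock: 20.8
tcp_pos: [0.5143, 0.0052, 0.158]
tcp_rot: [3.091, -0.169, 0.457]
wrist_force: [3.1, 7.0, 1.5]
finger_gap: 0.0241
finger_force: 42.2
```

```bash
python3 -c "
from h import *
ft()"
```

```text
t20.80 th -0.281 r 0.1841 y -86.5 tilt -0.293 | Ftan(up+) 0.75 Frad -2.65 Fy 7.31 Ty -0.180 gap 0.0241
   torque about pivot/0.185 = 2.18 (no wrist torque 3.15) j5 0.67
```

Request:
step_arm --increments '[[[0,0,-0.0369],[0,-0.0955,0]]]'

```text
clock: 20.92
tcp_pos: [0.5119, 0.0054, 0.1668]
tcp_rot: [3.105, -0.17, 0.38]
wrist_force: [4.8, 5.8, -1.7]
finger_gap: 0.0243
finger_force: 41.9
```

```bash
python3 -c "
from h import *
ft()"
```

```text
t20.93 th -0.231 r 0.1841 y -86.5 tilt -0.243 | Ftan(up+) -2.57 Frad -3.65 Fy 6.30 Ty -0.356 gap 0.0243
   torque about pivot/0.185 = -1.19 (no wrist torque 0.74) j5 0.76
```

Request:
step_arm --increments '[[[0,0,-0.0369],[0,-0.0955,0]]]'

```text
clock: 21.05
tcp_pos: [0.51, 0.0056, 0.1756]
tcp_rot: [3.116, -0.171, 0.303]
wrist_force: [5.6, 5.8, -4.2]
finger_gap: 0.0239
finger_force: 41.7
```

```bash
python3 -c "
from h import *
ft()"
```

```text
t21.05 th -0.183 r 0.1841 y -86.5 tilt -0.194 | Ftan(up+) -4.98 Frad -4.10 Fy 6.32 Ty -0.527 gap 0.0239
   torque about pivot/0.185 = -4.13 (no wrist torque -1.29) j5 0.86
```

```bash
cat >> h.py <<'E'
def av(n=6):
    L=[]
    for _ in range(n):
        camera('top');s=get_state();f=s['wrist_force'];R=Rn.from_rotvec(s['tcp_rot']);piv=W(.023,-.085,.211)
        g=P(s['tcp_pos']-R.apply([0,0,.002]));th=np.arctan2(g[2]-.211,.023-g[0])
        e=np.sin(th)*U+np.cos(th)*Z;rd=-np.cos(th)*U+np.sin(th)*Z
        t=(np.cross(s['tcp_pos']+R.apply([0,0,-.17])-piv,f)+s['wrist_torque'])@V/.185
        L.append([th,f@e,f@rd,f@V,t])
    L=np.array(L);print('th,Ftan,Frad,Fy,Tpiv/.185',L.mean(0).round(3),'sd',L.std(0).round(3),'t%.2f'%s['clock'])
E
echo
```

Request:
step_arm --increments '[[[0.009,-0.008,-0.0737],[0,-0.191,0]],[[0.003,0,-0.0737],[0,-0.191,0]],[[0.003,0,-0.0737],[0,-0.191,0]],[[0.003,0,-0.0737],[0,-0.191,0]]]'

```text
clock: 21.55
tcp_pos: [0.5104, 0.0057, 0.2487]
tcp_rot: [-3.108, 0.169, 0.327]
wrist_force: [3.4, -2.1, -2.6]
finger_gap: 0.0242
finger_force: 41.9
```

```bash
python3 -c "
from h import *
ft();av()"
```

```text
t21.55 th 0.217 r 0.1841 y -86.4 tilt 0.210 | Ftan(up+) -1.80 Frad -4.11 Fy -1.69 Ty -0.792 gap 0.0242
   torque about pivot/0.185 = -2.36 (no wrist torque 1.93) j5 1.53
th,Ftan,Frad,Fy,Tpiv/.185 [ 0.215  1.686  0.524 -0.382  0.791] sd [0.005 0.351 2.74  0.523 0.414] t21.85
```

Request:
step_arm --increments '[[[0.0013,0,0.0369],[0,0.0955,0]]]'

```text
clock: 21.98
tcp_pos: [0.5087, 0.0059, 0.2386]
tcp_rot: [-3.119, 0.169, 0.244]
wrist_force: [1.5, -1.4, 1.0]
finger_gap: 0.024
finger_force: 42.2
```

```bash
python3 -c "
from h import *
av()"
```

```text
th,Ftan,Frad,Fy,Tpiv/.185 [ 0.161 -2.022 -5.149 -0.675 -2.419] sd [0.001 0.393 0.357 0.39  0.643] t22.27
```

Request:
step_arm --increments '[[[0.0013,0,0.0369],[0,0.0955,0]]]'

```text
clock: 22.4
tcp_pos: [0.5076, 0.006, 0.2297]
tcp_rot: [-3.126, 0.17, 0.169]
wrist_force: [3.3, -1.2, 1.7]
finger_gap: 0.0238
finger_force: 42.2
```

```bash
python3 -c "
from h import *
av()"
```

```text
th,Ftan,Frad,Fy,Tpiv/.185 [ 0.111 -1.932 -5.665 -0.05  -2.176] sd [0.001 0.317 0.526 0.496 0.449] t22.70
```

Request:
step_arm --increments '[[[0.0013,0,0.0369],[0,0.0955,0]]]'

```text
clock: 22.82
tcp_pos: [0.5069, 0.0061, 0.2206]
tcp_rot: [-3.132, 0.17, 0.091]
wrist_force: [3.7, -1.3, 2.2]
finger_gap: 0.0243
finger_force: 42.3
```

```bash
python3 -c "
from h import *
av()"
```

```text
th,Ftan,Frad,Fy,Tpiv/.185 [ 0.062 -1.543 -5.743 -0.436 -1.784] sd [0.001 0.317 0.69  0.37  0.834] t23.12
```

Request:
step_arm --increments '[[[0.0013,0,0.0369],[0,0.0955,0]]]'

```text
clock: 23.25
tcp_pos: [0.5067, 0.0061, 0.2114]
tcp_rot: [-3.136, 0.17, 0.013]
wrist_force: [3.8, -1.6, 1.0]
finger_gap: 0.0238
finger_force: 42.2
```

```bash
python3 -c "
from h import *
av()"
```

```text
th,Ftan,Frad,Fy,Tpiv/.185 [ 0.012 -2.138 -5.833 -0.003 -2.006] sd [0.001 0.389 1.05  0.28  0.39 ] t23.55
```

Request:
step_arm --increments '[[[0.008,0,0.0369],[0,0.0955,0]]]'

```text
clock: 23.68
tcp_pos: [0.5069, 0.0061, 0.2018]
tcp_rot: [3.135, -0.17, 0.06]
wrist_force: [-0.7, 0.1, 1.6]
finger_gap: 0.0241
finger_force: 42.2
```

```bash
python3 -c "
from h import *
ft()"
```

```text
t23.68 th -0.039 r 0.1839 y -86.4 tilt -0.038 | Ftan(up+) 1.67 Frad 0.64 Fy -0.01 Ty -0.086 gap 0.0241
   torque about pivot/0.185 = 0.61 (no wrist torque 1.08) j5 1.13
```

Request:
step_arm --increments '[[[0.0013,0,0.0369],[0,0.0955,0]]]'

```text
clock: 23.8
tcp_pos: [0.5076, 0.006, 0.1925]
tcp_rot: [3.129, -0.17, 0.141]
wrist_force: [0.6, -0.3, 5.3]
finger_gap: 0.024
finger_force: 42.5
```

```bash
python3 -c "
from h import *
ft()"
```

```text
t23.80 th -0.090 r 0.1840 y -86.4 tilt -0.090 | Ftan(up+) 5.26 Frad -1.13 Fy -0.27 Ty -0.120 gap 0.0240
   torque about pivot/0.185 = 5.61 (no wrist torque 6.26) j5 1.04
```

Request:
step_arm --increments '[[[0.0013,0,0.0369],[0,0.0955,0]]]'

```text
clock: 23.92
tcp_pos: [0.5087, 0.0059, 0.1838]
tcp_rot: [3.122, -0.169, 0.22]
wrist_force: [-0.9, -0.2, 7.9]
finger_gap: 0.0242
finger_force: 42.8
```

```bash
python3 -c "
from h import *
ft()"
```

```text
t23.93 th -0.138 r 0.1840 y -86.4 tilt -0.140 | Ftan(up+) 7.97 Frad -0.26 Fy -0.32 Ty 0.018 gap 0.0242
   torque about pivot/0.185 = 8.28 (no wrist torque 8.18) j5 0.95
```

Request:
step_arm --increments '[[[0.0013,0,0.0369],[0,0.0955,0]]]'

```text
clock: 24.05
tcp_pos: [0.5102, 0.0058, 0.175]
tcp_rot: [3.113, -0.169, 0.298]
wrist_force: [-1.2, -0.7, 6.2]
finger_gap: 0.0238
finger_force: 42.7
```

```bash
python3 -c "
from h import *
ft()"
```

```text
t24.05 th -0.186 r 0.1840 y -86.4 tilt -0.191 | Ftan(up+) 6.29 Frad -0.03 Fy -0.85 Ty 0.063 gap 0.0238
   torque about pivot/0.185 = 6.64 (no wrist torque 6.30) j5 0.86
```

Request:
step_arm --increments '[[[0.0013,0,0.0369],[0,0.0955,0]]]'

```text
clock: 24.18
tcp_pos: [0.5122, 0.0056, 0.1657]
tcp_rot: [3.102, -0.168, 0.375]
wrist_force: [0.2, -1.3, 4.9]
finger_gap: 0.0239
finger_force: 42.6
```

```bash
python3 -c "
from h import *
ft()"
```

```text
t24.18 th -0.238 r 0.1840 y -86.4 tilt -0.241 | Ftan(up+) 4.70 Frad -1.54 Fy -1.29 Ty -0.054 gap 0.0239
   torque about pivot/0.185 = 5.79 (no wrist torque 6.08) j5 0.77
```

Request:
step_arm --increments '[[[0.0013,0,0.0369],[0,0.0955,0]]]'

```text
clock: 24.3
tcp_pos: [0.5147, 0.0053, 0.1569]
tcp_rot: [3.089, -0.168, 0.452]
wrist_force: [-2.3, -1.1, 8.8]
finger_gap: 0.0241
finger_force: 43.0
```

```bash
python3 -c "
from h import *
ft()"
```

```text
t24.30 th -0.288 r 0.1840 y -86.4 tilt -0.291 | Ftan(up+) 9.07 Frad -0.41 Fy -1.35 Ty 0.150 gap 0.0241
   torque about pivot/0.185 = 10.23 (no wrist torque 9.42) j5 0.67
```

Request:
step_arm --increments '[[[0.0013,0,0.0369],[0,0.0955,0]]]'

```text
clock: 24.42
tcp_pos: [0.5176, 0.005, 0.1481]
tcp_rot: [3.074, -0.167, 0.529]
wrist_force: [-3.0, -1.6, 7.2]
finger_gap: 0.0239
finger_force: 42.8
```

```bash
python3 -c "
from h import *
ft()"
```

```text
t24.43 th -0.338 r 0.1840 y -86.4 tilt -0.341 | Ftan(up+) 7.75 Frad 0.29 Fy -1.87 Ty 0.098 gap 0.0239
   torque about pivot/0.185 = 7.99 (no wrist torque 7.47) j5 0.57
```

Request:
step_arm --increments '[[[0.0013,0,0.0369],[0,0.0955,0]]]'

```text
clock: 24.55
tcp_pos: [0.5209, 0.0046, 0.1395]
tcp_rot: [3.057, -0.166, 0.605]
wrist_force: [-3.3, -1.9, 7.9]
finger_gap: 0.024
finger_force: 43.0
```

```bash
python3 -c "
from h import *
ft()"
```

```text
t24.55 th -0.388 r 0.1840 y -86.4 tilt -0.391 | Ftan(up+) 8.45 Frad -0.11 Fy -2.21 Ty 0.128 gap 0.0240
   torque about pivot/0.185 = 9.22 (no wrist torque 8.53) j5 0.46
```

```bash
python3 -c "
from h import *
s=camera('scene');t=camera('top')
g=get_state();R=Rn.from_rotvec(g['tcp_rot'])
print('tcp px',(proj('scene',g['tcp_pos'])-[285,110])*4.4, 'tips',(proj('scene',g['tcp_pos']+R.apply([0,0,.017]))-[285,110])*4.4)
a=cv2.resize(cv2.convertScaleAbs(t[80:240,240:355,::-1],alpha=1.6),None,fx=3.5,fy=3.5,interpolation=cv2.INTER_CUBIC)
b=cv2.resize(cv2.convertScaleAbs(s[110:237,285:375,::-1],alpha=1.8),None,fx=4.4,fy=4.4,interpolation=cv2.INTER_CUBIC)
h=min(len(a),len(b));cv2.imwrite('pics/c6.png',np.hstack([a[:h],b[:h]]))
"
```

```text
tcp px [[176.1105 357.8536]] tips [[176.2357 378.9149]]
```

View pics/c6.png

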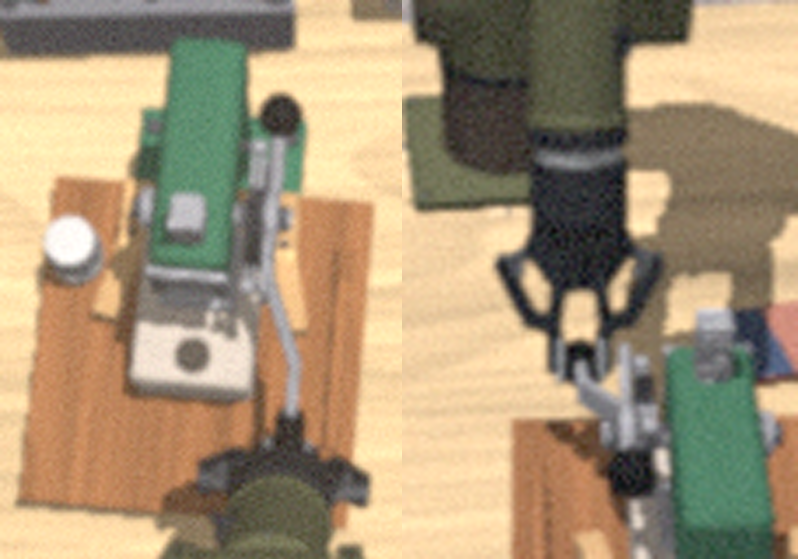

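```bash
cat >> h.py <<'E'
def ram(n=4,save=None,patch=(350,174,363,186)):
    im=np.mean([camera('scene').astype(np.float32) for _ in range(n)],0)
    if save:np.save(save,im)
    return im
def ramshift(a,b,x=(350,363),y=(172,182),rng=10):
    # vertical shift of the ram-top patch a->b, subpixel by SSD on 8x upsampled rows
    k=8;A=cv2.resize(a.mean(2).astype(np.float32),None,fx=k,fy=k,interpolation=cv2.INTER_CUBIC);B=cv2.resize(b.mean(2).astype(np.float32),None,fx=k,fy=k,interpolation=cv2.INTER_CUBIC)
    T=A[y[0]*k:y[1]*k,x[0]*k:x[1]*k];S=B[(y[0]-2)*k:(y[1]+rng)*k,(x[0]-1)*k:(x[1]+1)*k]
    r=cv2.matchTemplate(S,T,cv2.TM_CCOEFF_NORMED);_,m,_,l=cv2.minMaxLoc(r);return l[1]/k-2,l[0]/k-1,m
E
python3 -c "
from h import *
im=ram(4,'r_down4.npy');a=(np.load('s0.npy').astype(np.float32)+np.load('s1.npy'))/2
for i in(a,im):print(i[170:192,352:361].mean(2)[:,::2].mean(1).round(0))
print(ramshift(np.load('s0.npy'),im),ramshift(a,im),ramshift(np.load('s0.npy'),np.load('s1.npy')))
p=W(0,0,.29);print(proj('scene',[p,p-[0,0,.01]]))"
```

```text
[ 66.  64.  63.  65.  72.  86.  96.  99. 101.  97.  82.  76.  66.  61.
  63.  67.  64.  63.  61.  60.  61.  56.]
[ 56.  60.  79.  92.  97. 100. 102.  99. 101. 101.  97.  92.  91.  93.
  90.  71.  71.  65.  67.  61.  57.  56.]
(5.375, -1.0, 0.3215514123439789) (-2.0, -1.0, 0.7316097617149353) (2.75, -0.625, 0.33747848868370056)
[[355.931  182.1758]
 [355.7693 184.863 ]]
```

Request:
step_arm --increments '[[[0,0,-0.0369],[0,-0.0955,0]]]'

```text
clock: 24.98
tcp_pos: [0.5176, 0.005, 0.1479]
tcp_rot: [3.075, -0.167, 0.525]
wrist_force: [0.9, -2.3, 2.9]
finger_gap: 0.0239
finger_force: 42.4
```

```bash
python3 -c "
from h import *
ft()"
```

```text
t24.98 th -0.339 r 0.1841 y -86.4 tilt -0.338 | Ftan(up+) 2.33 Frad -2.08 Fy -2.18 Ty -0.249 gap 0.0239
   torque about pivot/0.185 = 2.86 (no wrist torque 4.20) j5 0.57
```

Request:
step_arm --increments '[[[0.001,0,-0.0369],[0,-0.0955,0]]]'

```text
clock: 25.1
tcp_pos: [0.5146, 0.0053, 0.1569]
tcp_rot: [3.09, -0.168, 0.447]
wrist_force: [0.9, -1.6, 1.5]
finger_gap: 0.024
finger_force: 42.2
```

```bash
python3 -c "
from h import *
ft();im=ram(4,'r_a.npy');print(ramshift(np.load('s0.npy'),im))"
```

```text
t25.10 th -0.287 r 0.1840 y -86.4 tilt -0.287 | Ftan(up+) 1.15 Frad -1.46 Fy -1.46 Ty -0.245 gap 0.0240
   torque about pivot/0.185 = 1.14 (no wrist torque 2.46) j5 0.67
(5.125, -1.0, 0.4615815281867981)
```

Request:
step_arm --increments '[[[0.001,0,-0.0737],[0,-0.191,0]]]'

```text
clock: 25.42
tcp_pos: [0.5103, 0.0058, 0.1739]
tcp_rot: [3.113, -0.168, 0.297]
wrist_force: [5.8, -2.5, -0.5]
finger_gap: 0.024
finger_force: 42.2
```

```bash
python3 -c "
from h import *
ft();im=ram(4,'r_b.npy');print(ramshift(np.load('s0.npy'),im))"
```

```text
t25.43 th -0.192 r 0.1841 y -86.3 tilt -0.190 | Ftan(up+) -1.60 Frad -5.85 Fy -1.89 Ty -0.870 gap 0.0240
   torque about pivot/0.185 = -0.99 (no wrist torque 3.72) j5 0.86
(5.25, -1.0, 0.5322414636611938)
```

Request:
step_arm --increments '[[[0.001,0,-0.0737],[0,-0.191,0]],[[0.001,0,-0.0737],[0,-0.191,0]]]'

```text
clock: 25.88
tcp_pos: [0.5066, 0.0062, 0.211]
tcp_rot: [-3.136, 0.17, 0.015]
wrist_force: [6.5, -0.9, -3.1]
finger_gap: 0.0242
finger_force: 42.0
```

```bash
python3 -c "
from h import *
ft();im=ram(4,'r_c.npy');print(ramshift(np.load('s0.npy'),im))"
```

```text
t25.88 th 0.011 r 0.1840 y -86.4 tilt 0.010 | Ftan(up+) -3.07 Frad -6.59 Fy -0.24 Ty -1.183 gap 0.0242
   torque about pivot/0.185 = -3.46 (no wrist torque 2.93) j5 1.21
(9.125, 0.375, 0.3720164895057678)
```

Run:
```python
from h import *
ims={'s0':(np.load('s0.npy').astype(np.float32)+np.load('s1.npy'))/2}
for n in('r_down4','r_a','r_b','r_c'):ims[n]=np.load(n+'.npy')
for n,i in ims.items():
    i=cv2.GaussianBlur(i,(0,0),.6);S=(i.max(2)-i.min(2))/i.max(2);p=S[165:205,353:360].mean(1)
    e=np.where((p[:-1]>.25)&(p[1:]<=.25))[0];f=np.where((p[:-1]<=.25)&(p[1:]>.25))[0]
    ce=[165+k+(p[k]-.25)/(p[k]-p[k+1]) for k in e];cf=[165+k+(.25-p[k])/(p[k+1]-p[k]) for k in f]
    print(n,np.round(ce,2),np.round(cf,2));print(p.round(2))
```

```text
s0 [173.64] [196.44]
[0.27 0.27 0.28 0.27 0.27 0.27 0.28 0.29 0.29 0.23 0.13 0.04 0.03 0.03
 0.03 0.03 0.03 0.04 0.03 0.03 0.03 0.04 0.04 0.04 0.04 0.04 0.04 0.04
 0.04 0.03 0.04 0.18 0.34 0.37 0.38 0.37 0.36 0.37 0.38 0.37]
r_down4 [179.2] [196.59]
[0.31 0.31 0.31 0.31 0.3  0.3  0.31 0.32 0.32 0.32 0.32 0.32 0.32 0.33
 0.28 0.14 0.03 0.03 0.03 0.03 0.03 0.04 0.03 0.03 0.03 0.04 0.04 0.03
 0.03 0.04 0.04 0.16 0.31 0.37 0.37 0.37 0.37 0.37 0.37 0.38]
r_a [179.19] [196.76]
[0.31 0.31 0.31 0.31 0.31 0.3  0.3  0.3  0.31 0.32 0.33 0.32 0.33 0.32
 0.28 0.13 0.02 0.03 0.03 0.03 0.03 0.04 0.03 0.03 0.04 0.04 0.04 0.03
 0.03 0.04 0.04 0.13 0.29 0.36 0.37 0.37 0.37 0.37 0.37 0.37]
r_b [179.14] [196.81]
[0.31 0.31 0.31 0.3  0.31 0.31 0.3  0.3  0.3  0.3  0.31 0.32 0.33 0.33
 0.27 0.12 0.02 0.04 0.03 0.03 0.04 0.04 0.04 0.04 0.03 0.03 0.04 0.04
 0.03 0.03 0.04 0.13 0.28 0.36 0.37 0.37 0.37 0.37 0.37 0.37]
r_c [178.3] [196.83]
[0.31 0.31 0.31 0.31 0.3  0.3  0.3  0.3  0.3  0.3  0.31 0.31 0.31 0.29
 0.15 0.03 0.03 0.03 0.03 0.03 0.04 0.04 0.04 0.03 0.04 0.03 0.04 0.03
 0.04 0.04 0.05 0.13 0.28 0.36 0.37 0.37 0.37 0.37 0.37 0.37]
```

```bash
cat >> h.py <<'E'
def edge(i):
    i=cv2.GaussianBlur(i.astype(np.float32),(0,0),.6);S=(i.max(2)-i.min(2))/i.max(2);p=S[165:190,353:360].mean(1)
    mid=(p[:6].mean()+.03)/2;k=np.where((p[:-1]>mid)&(p[1:]<=mid))[0][0];return 165+k+(p[k]-mid)/(p[k]-p[k+1])
E0=174.7
def rm(n=3):
    ft();e=edge(np.mean([camera('scene').astype(np.float32) for _ in range(n)],0));print('   edge %.2f ram travel mm %.2f'%(e,(e-edge((np.load('s0.npy').astype(float)+np.load('s1.npy'))/2))/.27))
E
python3 -c "
from h import *
for n in('r_down4','r_a','r_b','r_c'):print(n,edge(np.load(n+'.npy')))
for n in('s0','s1'):print(edge(np.load(n+'.npy')))
rm()"
```

```text
r_down4 179.81322920322418
r_a 179.72228878736496
r_b 179.66152226924896
r_c 178.8886456489563
175.13731433451176
174.67269885540009
t26.07 th 0.005 r 0.1840 y -86.4 tilt 0.007 | Ftan(up+) 2.00 Frad -2.57 Fy -0.47 Ty -0.602 gap 0.0241
   torque about pivot/0.185 = 1.07 (no wrist torque 4.32) j5 1.20
   edge 178.89 ram travel mm 15.31
```

Request:
step_arm --increments '[[[0.01,0,-0.0737],[0,-0.191,0]],[[0.003,0,-0.0737],[0,-0.191,0]]]'

```text
clock: 26.48
tcp_pos: [0.51, 0.0058, 0.2471]
tcp_rot: [-3.107, 0.168, 0.333]
wrist_force: [2.5, -0.9, -1.4]
finger_gap: 0.0242
finger_force: 42.1
```

```bash
python3 -c "
from h import *
rm()"
```

```text
t26.48 th 0.208 r 0.1841 y -86.4 tilt 0.214 | Ftan(up+) -0.83 Frad -2.81 Fy -0.61 Ty -0.859 gap 0.0242
   torque about pivot/0.185 = -2.91 (no wrist torque 1.73) j5 1.53
   edge 178.90 ram travel mm 15.35
```

Request:
step_arm --increments '[[[0.003,0,-0.0737],[0,-0.191,0]],[[0.003,0,-0.0737],[0,-0.191,0]],[[0.003,0,-0.0737],[0,-0.191,0]],[[0.003,0,-0.0737],[0,-0.191,0]]]'

```text
clock: 27.12
tcp_pos: [0.5379, 0.0027, 0.3148]
tcp_rot: [-2.959, 0.16, 0.941]
wrist_force: [-2.3, 0.8, -0.2]
finger_gap: 0.0243
finger_force: 42.0
```

```bash
python3 -c "
from h import *
rm()"
```

```text
t27.12 th 0.608 r 0.1845 y -86.4 tilt 0.616 | Ftan(up+) -1.52 Frad 1.86 Fy 0.54 Ty -0.161 gap 0.0243
   torque about pivot/0.185 = -4.06 (no wrist torque -3.19) j5 2.11
   edge 179.17 ram travel mm 16.35
```

Request:
step_arm --increments '[[[0.0045,0,0.0738],[0,0.191,0]],[[0.0045,0,0.0738],[0,0.191,0]]]'

```text
clock: 27.52
tcp_pos: [0.5206, 0.0046, 0.2814]
tcp_rot: [-3.05, 0.165, 0.631]
wrist_force: [1.8, 0.1, 8.1]
finger_gap: 0.0242
finger_force: 42.5
```

```bash
python3 -c "
from h import *
rm()"
```

```text
t27.52 th 0.404 r 0.1839 y -86.4 tilt 0.408 | Ftan(up+) 8.19 Frad 1.55 Fy 0.33 Ty 0.038 gap 0.0242
   torque about pivot/0.185 = 6.91 (no wrist torque 6.71) j5 1.82
   edge 179.46 ram travel mm 17.44
```

Request:
step_arm --increments '[[[0.0045,0,0.0738],[0,0.191,0]]]'

```text
clock: 27.8
tcp_pos: [0.5149, 0.0052, 0.2652]
tcp_rot: [-3.082, 0.167, 0.484]
wrist_force: [-1.6, 0.4, 11.1]
finger_gap: 0.0241
finger_force: 42.7
```

```bash
python3 -c "
from h import *
rm()"
```

```text
t27.80 th 0.310 r 0.1838 y -86.4 tilt 0.311 | Ftan(up+) 10.11 Frad 4.90 Fy 0.23 Ty 0.443 gap 0.0241
   torque about pivot/0.185 = 7.97 (no wrist torque 5.58) j5 1.68
   edge 179.06 ram travel mm 15.93
```

Request:
step_arm --increments '[[[0.0045,0,0.0738],[0,0.191,0]]]'

```text
clock: 28.08
tcp_pos: [0.5105, 0.0057, 0.2477]
tcp_rot: [-3.107, 0.168, 0.333]
wrist_force: [-2.2, -0.3, 9.9]
finger_gap: 0.0239
finger_force: 42.8
```

```bash
python3 -c "
from h import *
rm()"
```

```text
t28.07 th 0.212 r 0.1837 y -86.4 tilt 0.214 | Ftan(up+) 9.20 Frad 4.20 Fy -0.49 Ty 0.650 gap 0.0239
   torque about pivot/0.185 = 8.82 (no wrist torque 5.31) j5 1.53
   edge 179.20 ram travel mm 16.44
```

Request:
step_arm --increments '[[[-0.004,0,0.0369],[0,0.0955,0]]]'

```text
clock: 28.35
tcp_pos: [0.5091, 0.0058, 0.2391]
tcp_rot: [-3.117, 0.169, 0.254]
wrist_force: [-0.2, 0.2, 8.8]
finger_gap: 0.0243
finger_force: 42.8
```

```bash
python3 -c "
from h import *
ft()"
```

```text
t28.35 th 0.164 r 0.1837 y -86.4 tilt 0.162 | Ftan(up+) 8.68 Frad 1.61 Fy 0.13 Ty 0.240 gap 0.0243
   torque about pivot/0.185 = 8.48 (no wrist torque 7.18) j5 1.45
```

Request:
step_arm --increments '[[[-0.003,0,0.0369],[0,0.0955,0]]]'

```text
clock: 28.48
tcp_pos: [0.5079, 0.006, 0.2303]
tcp_rot: [-3.126, 0.17, 0.17]
wrist_force: [2.0, -0.8, 8.9]
finger_gap: 0.0237
finger_force: 42.8
```

```bash
python3 -c "
from h import *
ft()"
```

```text
t28.48 th 0.116 r 0.1837 y -86.4 tilt 0.109 | Ftan(up+) 9.12 Frad -1.00 Fy -0.63 Ty -0.040 gap 0.0237
   torque about pivot/0.185 = 9.81 (no wrist torque 10.03) j5 1.37
```

Request:
step_arm --increments '[[[0.0013,0,0.0369],[0,0.0955,0]]]'

```text
clock: 28.6
tcp_pos: [0.5072, 0.0061, 0.2212]
tcp_rot: [-3.132, 0.17, 0.092]
wrist_force: [-0.3, -1.2, 10.9]
finger_gap: 0.0236
finger_force: 42.9
```

```bash
python3 -c "
from h import *
ft()"
```

```text
t28.60 th 0.066 r 0.1837 y -86.4 tilt 0.059 | Ftan(up+) 10.91 Frad 0.86 Fy -1.21 Ty 0.257 gap 0.0236
   torque about pivot/0.185 = 11.52 (no wrist torque 10.13) j5 1.29
```

Request:
step_arm --increments '[[[0.0013,0,0.0369],[0,0.0955,0]]]'

```text
clock: 28.72
tcp_pos: [0.5069, 0.0061, 0.212]
tcp_rot: [-3.136, 0.17, 0.014]
wrist_force: [-0.1, -0.4, 10.9]
finger_gap: 0.0236
finger_force: 42.9
```

```bash
python3 -c "
from h import *
rm()"
```

```text
t28.73 th 0.016 r 0.1837 y -86.4 tilt 0.009 | Ftan(up+) 10.86 Frad 0.27 Fy -0.46 Ty 0.316 gap 0.0236
   torque about pivot/0.185 = 12.32 (no wrist torque 10.61) j5 1.21
   edge 179.59 ram travel mm 17.92
```

Request:
step_arm --increments '[[[0.0013,0,0.0369],[0,0.0955,0]]]'

```text
clock: 29.0
tcp_pos: [0.5071, 0.0061, 0.2026]
tcp_rot: [3.135, -0.17, 0.062]
wrist_force: [-2.1, 0.1, 10.2]
finger_gap: 0.0239
finger_force: 43.0
```

```bash
python3 -c "
from h import *
ft()"
```

```text
t29.00 th -0.035 r 0.1837 y -86.4 tilt -0.039 | Ftan(up+) 10.29 Frad 1.74 Fy -0.09 Ty 0.432 gap 0.0239
   torque about pivot/0.185 = 11.02 (no wrist torque 8.68) j5 1.13
```

Request:
step_arm --increments '[[[0.0013,0,0.0369],[0,0.0955,0]]]'

```text
clock: 29.12
tcp_pos: [0.5078, 0.006, 0.1933]
tcp_rot: [3.129, -0.17, 0.142]
wrist_force: [-2.1, -0.4, 10.4]
finger_gap: 0.0241
finger_force: 43.0
```

```bash
python3 -c "
from h import *
ft()"
```

```text
t29.12 th -0.085 r 0.1837 y -86.4 tilt -0.091 | Ftan(up+) 10.57 Frad 1.12 Fy -0.63 Ty 0.359 gap 0.0241
   torque about pivot/0.185 = 11.47 (no wrist torque 9.53) j5 1.04
```

Request:
step_arm --increments '[[[0.001,0,0.03],[0,0.076,0]]]'

```text
clock: 29.25
tcp_pos: [0.5086, 0.0059, 0.1859]
tcp_rot: [3.124, -0.169, 0.204]
wrist_force: [-2.2, -0.7, 12.0]
finger_gap: 0.0238
finger_force: 43.0
```

```bash
python3 -c "
from h import *
rm()"
```

```text
t29.25 th -0.126 r 0.1837 y -86.4 tilt -0.130 | Ftan(up+) 12.21 Frad 0.59 Fy -0.96 Ty 0.373 gap 0.0238
   torque about pivot/0.185 = 13.66 (no wrist torque 11.64) j5 0.97
   edge 180.48 ram travel mm 21.19
```

Request:
step_arm --increments '[[[0.001,0,0.03],[0,0.076,0]]]'

```text
clock: 29.52
tcp_pos: [0.5098, 0.0058, 0.1785]
tcp_rot: [3.117, -0.169, 0.264]
wrist_force: [-4.1, 0.6, 11.2]
finger_gap: 0.024
finger_force: 43.1
```

```bash
python3 -c "
from h import *
rm(4)"
```

```text
t29.52 th -0.167 r 0.1837 y -86.4 tilt -0.169 | Ftan(up+) 11.77 Frad 2.26 Fy 0.17 Ty 0.436 gap 0.0240
   torque about pivot/0.185 = 12.01 (no wrist torque 9.66) j5 0.90
   edge 180.63 ram travel mm 21.76
```

Request:
step_arm --increments '[[[0.001,0,-0.0369],[0,-0.0955,0]]]'

```text
clock: 29.85
tcp_pos: [0.5084, 0.006, 0.1872]
tcp_rot: [3.126, -0.169, 0.184]
wrist_force: [1.4, 1.0, 4.7]
finger_gap: 0.0239
finger_force: 42.4
```

```bash
python3 -c "
from h import *
rm(4)"
```

```text
t29.85 th -0.119 r 0.1838 y -86.4 tilt -0.118 | Ftan(up+) 4.47 Frad -1.80 Fy 1.12 Ty -0.076 gap 0.0239
   torque about pivot/0.185 = 5.66 (no wrist torque 6.07) j5 0.99
   edge 180.61 ram travel mm 21.68
```

Request:
step_arm --increments '[[[0.001,0,-0.0369],[0,-0.0955,0]]]'

```text
clock: 30.18
tcp_pos: [0.5074, 0.0061, 0.1965]
tcp_rot: [3.132, -0.17, 0.106]
wrist_force: [-0.2, -0.6, 6.2]
finger_gap: 0.024
finger_force: 42.5
```

```bash
python3 -c "
from h import *
rm(4)"
```

```text
t30.18 th -0.068 r 0.1838 y -86.4 tilt -0.068 | Ftan(up+) 6.20 Frad -0.31 Fy -0.66 Ty 0.038 gap 0.0240
   torque about pivot/0.185 = 6.65 (no wrist torque 6.45) j5 1.08
   edge 180.13 ram travel mm 19.91
```

Request:
step_arm --increments '[[[0.001,0,-0.0369],[0,-0.0955,0]]]'

```text
clock: 30.5
tcp_pos: [0.5069, 0.0061, 0.2058]
tcp_rot: [3.136, -0.17, 0.028]
wrist_force: [-0.8, -0.1, 4.8]
finger_gap: 0.0244
finger_force: 42.4
```

```bash
python3 -c "
from h import *
rm(4)"
```

```text
t30.50 th -0.017 r 0.1838 y -86.4 tilt -0.018 | Ftan(up+) 4.79 Frad 0.66 Fy -0.14 Ty -0.039 gap 0.0244
   torque about pivot/0.185 = 3.95 (no wrist torque 4.16) j5 1.16
   edge 179.76 ram travel mm 18.54
```

Request:
step_arm --increments '[[[0.002,0,-0.0737],[0,-0.191,0]]]'

```text
clock: 30.82
tcp_pos: [0.5073, 0.0061, 0.2243]
tcp_rot: [-3.13, 0.17, 0.128]
wrist_force: [4.9, -1.1, 3.6]
finger_gap: 0.0238
finger_force: 42.4
```

```bash
python3 -c "
from h import *
rm(4)"
```

```text
t30.82 th 0.083 r 0.1838 y -86.4 tilt 0.082 | Ftan(up+) 4.05 Frad -4.70 Fy -0.61 Ty -0.654 gap 0.0238
   torque about pivot/0.185 = 4.76 (no wrist torque 8.30) j5 1.33
   edge 179.38 ram travel mm 17.11
```

Request:
step_arm --increments '[[[0.002,0,-0.0737],[0,-0.191,0]],[[0.002,0,-0.0737],[0,-0.191,0]]]'

```text
clock: 31.28
tcp_pos: [0.5135, 0.0054, 0.2608]
tcp_rot: [-3.09, 0.168, 0.44]
wrist_force: [4.0, -0.1, -5.0]
finger_gap: 0.0233
finger_force: 41.7
```

```bash
python3 -c "
from h import *
rm(4)"
```

```text
t31.27 th 0.285 r 0.1840 y -86.3 tilt 0.283 | Ftan(up+) -3.69 Frad -5.28 Fy 0.29 Ty -1.048 gap 0.0233
   torque about pivot/0.185 = -4.55 (no wrist torque 1.12) j5 1.64
   edge 179.07 ram travel mm 15.97
```

Request:
step_arm --increments '[[[0.006,0,-0.0737],[0,-0.191,0]],[[0.003,0,-0.0737],[0,-0.191,0]],[[0.003,0,-0.0737],[0,-0.191,0]]]'

```text
clock: 31.85
tcp_pos: [0.5351, 0.003, 0.31]
tcp_rot: [-2.973, 0.161, 0.898]
wrist_force: [-0.5, 0.6, -0.9]
finger_gap: 0.0244
finger_force: 41.8
```

```bash
python3 -c "
from h import *
rm(4)"
```

```text
t31.85 th 0.578 r 0.1842 y -86.4 tilt 0.587 | Ftan(up+) -1.06 Frad 0.02 Fy 0.52 Ty -0.455 gap 0.0244
   torque about pivot/0.185 = -3.52 (no wrist torque -1.06) j5 2.07
   edge 179.32 ram travel mm 16.90
```

Request:
step_arm --increments '[[[0.0013,0,0.0369],[0,0.0955,0]],[[0.0013,0,0.0369],[0,0.0955,0]]]'

```text
clock: 32.3
tcp_pos: [0.5259, 0.004, 0.2934]
tcp_rot: [-3.022, 0.164, 0.741]
wrist_force: [-0.5, -0.3, 2.4]
finger_gap: 0.024
finger_force: 42.1
```

```bash
python3 -c "
from h import *
ft()"
```

```text
t32.30 th 0.475 r 0.1840 y -86.4 tilt 0.481 | Ftan(up+) 1.91 Frad 1.54 Fy -0.38 Ty -0.137 gap 0.0240
   torque about pivot/0.185 = -0.25 (no wrist torque 0.49) j5 1.92
```

Request:
step_arm --increments '[[[0.0013,0,0.0369],[0,0.0955,0]]]'

```text
clock: 32.42
tcp_pos: [0.5222, 0.0044, 0.2852]
tcp_rot: [-3.042, 0.165, 0.663]
wrist_force: [0.9, -0.1, 3.6]
finger_gap: 0.0241
finger_force: 42.3
```

```bash
python3 -c "
from h import *
ft()"
```

```text
t32.42 th 0.426 r 0.1840 y -86.4 tilt 0.429 | Ftan(up+) 3.65 Frad 0.72 Fy 0.03 Ty -0.107 gap 0.0241
   torque about pivot/0.185 = 2.39 (no wrist torque 2.97) j5 1.85
```

Request:
step_arm --increments '[[[0.0013,0,0.0369],[0,0.0955,0]]]'

```text
clock: 32.55
tcp_pos: [0.519, 0.0048, 0.2773]
tcp_rot: [-3.061, 0.166, 0.586]
wrist_force: [1.1, -0.8, 7.2]
finger_gap: 0.0238
finger_force: 42.6
```

```bash
python3 -c "
from h import *
ft()"
```

```text
t32.55 th 0.380 r 0.1839 y -86.4 tilt 0.378 | Ftan(up+) 7.11 Frad 1.57 Fy -0.71 Ty 0.042 gap 0.0238
   torque about pivot/0.185 = 5.88 (no wrist torque 5.66) j5 1.78
```

Request:
step_arm --increments '[[[0.0013,0,0.0369],[0,0.0955,0]]]'

```text
clock: 32.67
tcp_pos: [0.5161, 0.0051, 0.2692]
tcp_rot: [-3.077, 0.167, 0.508]
wrist_force: [0.5, 0.4, 5.0]
finger_gap: 0.0241
finger_force: 42.4
```

```bash
python3 -c "
from h import *
ft()"
```

```text
t32.67 th 0.333 r 0.1839 y -86.4 tilt 0.327 | Ftan(up+) 4.82 Frad 1.23 Fy 0.47 Ty 0.029 gap 0.0241
   torque about pivot/0.185 = 3.86 (no wrist torque 3.70) j5 1.70
```

Request:
step_arm --increments '[[[0.0013,0,0.0369],[0,0.0955,0]]]'

```text
clock: 32.8
tcp_pos: [0.5134, 0.0054, 0.26]
tcp_rot: [-3.092, 0.168, 0.432]
wrist_force: [0.8, -0.1, 5.0]
finger_gap: 0.0242
finger_force: 42.3
```

```bash
python3 -c "
from h import *
ft()"
```

```text
t32.80 th 0.281 r 0.1839 y -86.4 tilt 0.278 | Ftan(up+) 5.05 Frad 0.58 Fy -0.05 Ty -0.045 gap 0.0242
   torque about pivot/0.185 = 4.26 (no wrist torque 4.51) j5 1.63
```

Request:
step_arm --increments '[[[0.0013,0,0.0369],[0,0.0955,0]]]'

```text
clock: 32.92
tcp_pos: [0.5112, 0.0056, 0.2511]
tcp_rot: [-3.104, 0.168, 0.354]
wrist_force: [1.3, 0.2, 7.6]
finger_gap: 0.0244
finger_force: 42.6
```

```bash
python3 -c "
from h import *
ft()"
```

```text
t32.92 th 0.231 r 0.1838 y -86.4 tilt 0.227 | Ftan(up+) 7.69 Frad 0.52 Fy 0.32 Ty 0.045 gap 0.0244
   torque about pivot/0.185 = 7.44 (no wrist torque 7.20) j5 1.55
```

Request:
step_arm --increments '[[[0.0013,0,0.0369],[0,0.0955,0]]]'

```text
clock: 33.05
tcp_pos: [0.5095, 0.0058, 0.2424]
tcp_rot: [-3.115, 0.169, 0.277]
wrist_force: [-0.1, -0.4, 8.3]
finger_gap: 0.0241
finger_force: 42.7
```

```bash
python3 -c "
from h import *
ft()"
```

```text
t33.05 th 0.183 r 0.1838 y -86.4 tilt 0.177 | Ftan(up+) 8.17 Frad 1.58 Fy -0.43 Ty 0.191 gap 0.0241
   torque about pivot/0.185 = 7.75 (no wrist torque 6.72) j5 1.48
```

Request:
step_arm --increments '[[[0.0013,0,0.0369],[0,0.0955,0]]]'

```text
clock: 33.17
tcp_pos: [0.5083, 0.006, 0.2335]
tcp_rot: [-3.123, 0.169, 0.198]
wrist_force: [-1.1, -0.4, 9.1]
finger_gap: 0.0242
finger_force: 42.8
```

```bash
python3 -c "
from h import *
ft()"
```

```text
t33.17 th 0.134 r 0.1837 y -86.4 tilt 0.127 | Ftan(up+) 8.90 Frad 2.27 Fy -0.55 Ty 0.278 gap 0.0242
   torque about pivot/0.185 = 8.34 (no wrist torque 6.84) j5 1.40
```

Request:
step_arm --increments '[[[0.0013,0,0.0369],[0,0.0955,0]]]'

```text
clock: 33.3
tcp_pos: [0.5074, 0.0061, 0.2244]
tcp_rot: [-3.13, 0.17, 0.12]
wrist_force: [-0.8, -0.8, 9.4]
finger_gap: 0.0239
finger_force: 42.8
```

```bash
python3 -c "
from h import *
ft()"
```

```text
t33.30 th 0.084 r 0.1837 y -86.4 tilt 0.077 | Ftan(up+) 9.34 Frad 1.54 Fy -0.93 Ty 0.285 gap 0.0239
   torque about pivot/0.185 = 9.47 (no wrist torque 7.93) j5 1.32
```

Request:
step_arm --increments '[[[0.0013,0,0.0369],[0,0.0955,0]]]'

```text
clock: 33.42
tcp_pos: [0.507, 0.0061, 0.2152]
tcp_rot: [-3.135, 0.17, 0.042]
wrist_force: [-0.7, 0.2, 9.9]
finger_gap: 0.024
finger_force: 42.9
```

```bash
python3 -c "
from h import *
ft()"
```

```text
t33.42 th 0.034 r 0.1837 y -86.4 tilt 0.027 | Ftan(up+) 9.91 Frad 1.10 Fy 0.16 Ty 0.345 gap 0.0240
   torque about pivot/0.185 = 10.77 (no wrist torque 8.90) j5 1.24
```

Request:
step_arm --increments '[[[0.0013,0,0.0369],[0,0.0955,0]]]'

```text
clock: 33.55
tcp_pos: [0.507, 0.0061, 0.206]
tcp_rot: [3.136, -0.17, 0.036]
wrist_force: [-1.7, -0.5, 10.6]
finger_gap: 0.024
finger_force: 42.9
```

```bash
python3 -c "
from h import *
ft()"
```

```text
t33.55 th -0.017 r 0.1837 y -86.4 tilt -0.023 | Ftan(up+) 10.62 Frad 1.42 Fy -0.67 Ty 0.366 gap 0.0240
   torque about pivot/0.185 = 11.29 (no wrist torque 9.31) j5 1.16
```

Request:
step_arm --increments '[[[0.0003,0,0.0369],[0,0.0955,0]]]'

```text
clock: 33.67
tcp_pos: [0.5075, 0.0061, 0.1968]
tcp_rot: [3.131, -0.17, 0.115]
wrist_force: [-1.4, -0.3, 11.5]
finger_gap: 0.0239
finger_force: 43.0
```

```bash
python3 -c "
from h import *
ft()"
```

```text
t33.67 th -0.066 r 0.1837 y -86.4 tilt -0.074 | Ftan(up+) 11.53 Frad 0.59 Fy -0.45 Ty 0.293 gap 0.0239
   torque about pivot/0.185 = 12.57 (no wrist torque 10.99) j5 1.07
```

Request:
step_arm --increments '[[[0.0003,0,0.0369],[0,0.0955,0]]]'

```text
clock: 33.8
tcp_pos: [0.5084, 0.0059, 0.1877]
tcp_rot: [3.125, -0.169, 0.194]
wrist_force: [-1.3, -0.3, 11.7]
finger_gap: 0.0237
finger_force: 43.0
```

```bash
python3 -c "
from h import *
ft()"
```

```text
t33.80 th -0.116 r 0.1837 y -86.4 tilt -0.124 | Ftan(up+) 11.74 Frad -0.15 Fy -0.39 Ty 0.282 gap 0.0237
   torque about pivot/0.185 = 13.40 (no wrist torque 11.88) j5 0.98
```

Request:
step_arm --increments '[[[0.0003,0,0.0369],[0,0.0955,0]]]'

```text
clock: 33.92
tcp_pos: [0.5097, 0.0058, 0.1786]
tcp_rot: [3.116, -0.169, 0.272]
wrist_force: [-2.4, -0.8, 12.0]
finger_gap: 0.0242
finger_force: 43.0
```

```bash
python3 -c "
from h import *
ft()"
```

```text
t33.92 th -0.166 r 0.1837 y -86.4 tilt -0.174 | Ftan(up+) 12.23 Frad 0.26 Fy -1.09 Ty 0.250 gap 0.0242
   torque about pivot/0.185 = 13.36 (no wrist torque 12.00) j5 0.89
```

Request:
step_arm --increments '[[[0.0003,0,0.0369],[0,0.0955,0]]]'

```text
clock: 34.05
tcp_pos: [0.5115, 0.0056, 0.1696]
tcp_rot: [3.106, -0.168, 0.351]
wrist_force: [-1.9, -0.7, 12.2]
finger_gap: 0.0239
finger_force: 43.1
```

```bash
python3 -c "
from h import *
ft()"
```

```text
t34.05 th -0.216 r 0.1838 y -86.4 tilt -0.225 | Ftan(up+) 12.28 Frad -0.83 Fy -0.90 Ty 0.242 gap 0.0239
   torque about pivot/0.185 = 14.36 (no wrist torque 13.05) j5 0.80
```

Request:
step_arm --increments '[[[0.003,0,-0.0737],[0,-0.191,0]],[[0.003,0,-0.0737],[0,-0.191,0]]]'

```text
clock: 34.3
tcp_pos: [0.5068, 0.0061, 0.2064]
tcp_rot: [3.136, -0.17, 0.033]
wrist_force: [3.6, -0.6, 0.1]
finger_gap: 0.024
finger_force: 42.2
```

```bash
python3 -c "
from h import *
ft()"
```

```text
t34.30 th -0.014 r 0.1839 y -86.4 tilt -0.021 | Ftan(up+) 0.08 Frad -3.69 Fy -0.19 Ty -0.740 gap 0.0240
   torque about pivot/0.185 = -0.57 (no wrist torque 3.43) j5 1.16
```

Request:
step_arm --increments '[[[0.003,0,-0.0737],[0,-0.191,0]]]'

```text
clock: 34.42
tcp_pos: [0.5071, 0.0061, 0.2241]
tcp_rot: [-3.13, 0.17, 0.125]
wrist_force: [5.4, -0.8, -4.3]
finger_gap: 0.024
finger_force: 41.8
```

```bash
python3 -c "
from h import *
ft()"
```

```text
t34.42 th 0.082 r 0.1839 y -86.4 tilt 0.080 | Ftan(up+) -3.85 Frad -5.75 Fy -0.25 Ty -1.044 gap 0.0240
   torque about pivot/0.185 = -4.26 (no wrist torque 1.39) j5 1.32
```

Request:
step_arm --increments '[[[0.003,0,-0.0737],[0,-0.191,0]]]'

```text
clock: 34.55
tcp_pos: [0.5093, 0.0058, 0.242]
tcp_rot: [-3.114, 0.169, 0.282]
wrist_force: [4.5, -0.8, -2.5]
finger_gap: 0.0238
finger_force: 42.1
```

```bash
python3 -c "
from h import *
ft()"
```

```text
t34.55 th 0.180 r 0.1840 y -86.4 tilt 0.181 | Ftan(up+) -1.66 Frad -4.95 Fy -0.27 Ty -0.924 gap 0.0238
   torque about pivot/0.185 = -2.15 (no wrist torque 2.84) j5 1.48
```

Request:
step_arm --increments '[[[0.003,0,-0.0737],[0,-0.191,0]],[[0.003,0,-0.0737],[0,-0.191,0]],[[0.003,0,-0.0737],[0,-0.191,0]],[[0.003,0,-0.0737],[0,-0.191,0]]]'

```text
clock: 35.05
tcp_pos: [0.5348, 0.0031, 0.3097]
tcp_rot: [-2.974, 0.161, 0.894]
wrist_force: [0.1, 0.4, -0.8]
finger_gap: 0.0238
finger_force: 42.0
```

```bash
python3 -c "
from h import *
rm(4)"
```

```text
t35.05 th 0.576 r 0.1843 y -86.4 tilt 0.584 | Ftan(up+) -0.61 Frad -0.50 Fy 0.42 Ty -0.632 gap 0.0238
   torque about pivot/0.185 = -3.57 (no wrist torque -0.15) j5 2.06
   edge 179.79 ram travel mm 18.65
```

Request:
step_arm --increments '[[[0.0013,0,0.0369],[0,0.0955,0]],[[0.0013,0,0.0369],[0,0.0955,0]],[[0.0013,0,0.0369],[0,0.0955,0]]]'

```text
clock: 35.62
tcp_pos: [0.5224, 0.0044, 0.2861]
tcp_rot: [-3.044, 0.165, 0.655]
wrist_force: [4.4, -0.0, 7.9]
finger_gap: 0.0239
finger_force: 42.9
```

```bash
python3 -c "
from h import *
ft()"
```

```text
t35.62 th 0.431 r 0.1841 y -86.4 tilt 0.424 | Ftan(up+) 9.01 Frad -0.63 Fy 0.43 Ty -0.149 gap 0.0239
   torque about pivot/0.185 = 8.78 (no wrist torque 9.59) j5 1.84
```

Request:
step_arm --increments '[[[0.0013,0,0.0369],[0,0.0955,0]]]'

```text
clock: 35.75
tcp_pos: [0.519, 0.0048, 0.2776]
tcp_rot: [-3.062, 0.166, 0.578]
wrist_force: [3.5, 0.2, 3.4]
finger_gap: 0.0238
finger_force: 42.4
```

```bash
python3 -c "
from h import *
ft()"
```

```text
t35.75 th 0.381 r 0.1840 y -86.4 tilt 0.373 | Ftan(up+) 4.40 Frad -1.91 Fy 0.61 Ty -0.316 gap 0.0238
   torque about pivot/0.185 = 4.43 (no wrist torque 6.14) j5 1.77
```

Request:
step_arm --increments '[[[0.0013,0,0.0369],[0,0.0955,0]]]'

```text
clock: 35.88
tcp_pos: [0.516, 0.0051, 0.2689]
tcp_rot: [-3.078, 0.167, 0.502]
wrist_force: [4.3, 0.1, 6.5]
finger_gap: 0.0237
finger_force: 42.8
```

```bash
python3 -c "
from h import *
ft()"
```

```text
t35.88 th 0.331 r 0.1839 y -86.4 tilt 0.323 | Ftan(up+) 7.57 Frad -1.91 Fy 0.55 Ty -0.314 gap 0.0237
   torque about pivot/0.185 = 7.62 (no wrist torque 9.32) j5 1.70
```

Request:
step_arm --increments '[[[0.0013,0,0.0369],[0,0.0955,0]]]'

```text
clock: 36.0
tcp_pos: [0.5136, 0.0054, 0.2606]
tcp_rot: [-3.093, 0.168, 0.424]
wrist_force: [3.6, -0.8, 10.2]
finger_gap: 0.0239
finger_force: 43.0
```

```bash
python3 -c "
from h import *
ft()"
```

```text
t36.00 th 0.284 r 0.1839 y -86.4 tilt 0.273 | Ftan(up+) 10.84 Frad -0.63 Fy -0.37 Ty -0.076 gap 0.0239
   torque about pivot/0.185 = 11.05 (no wrist torque 11.46) j5 1.62
```

Request:
step_arm --increments '[[[0.0013,0,0.0369],[0,0.0955,0]]]'

```text
clock: 36.12
tcp_pos: [0.5115, 0.0056, 0.2522]
tcp_rot: [-3.105, 0.168, 0.346]
wrist_force: [2.5, 0.3, 7.8]
finger_gap: 0.0241
finger_force: 42.7
```

```bash
python3 -c "
from h import *
ft()"
```

```text
t36.12 th 0.237 r 0.1838 y -86.4 tilt 0.222 | Ftan(up+) 8.13 Frad -0.57 Fy 0.60 Ty -0.004 gap 0.0241
   torque about pivot/0.185 = 8.69 (no wrist torque 8.71) j5 1.55
```

Request:
step_arm --increments '[[[0.0003,0,0.0369],[0,0.0955,0]]]'

```text
clock: 36.25
tcp_pos: [0.5096, 0.0058, 0.243]
tcp_rot: [-3.116, 0.169, 0.268]
wrist_force: [3.1, 0.0, 9.8]
finger_gap: 0.0242
finger_force: 42.9
```

```bash
python3 -c "
from h import *
ft()"
```

```text
t36.25 th 0.186 r 0.1838 y -86.4 tilt 0.172 | Ftan(up+) 10.22 Frad -1.22 Fy 0.37 Ty -0.095 gap 0.0242
   torque about pivot/0.185 = 10.89 (no wrist torque 11.40) j5 1.47
```

Request:
step_arm --increments '[[[0.0023,0,0.0369],[0,0.0955,0]]]'

```text
clock: 36.38
tcp_pos: [0.5083, 0.0059, 0.2341]
tcp_rot: [-3.124, 0.169, 0.191]
wrist_force: [0.6, -1.1, 11.2]
finger_gap: 0.0243
finger_force: 43.1
```

```bash
python3 -c "
from h import *
ft()"
```

```text
t36.38 th 0.137 r 0.1838 y -86.4 tilt 0.122 | Ftan(up+) 11.22 Frad 0.78 Fy -1.01 Ty 0.120 gap 0.0243
   torque about pivot/0.185 = 11.23 (no wrist torque 10.58) j5 1.40
```

Request:
step_arm --increments '[[[0.0013,0,0.0369],[0,0.0955,0]]]'

```text
clock: 36.5
tcp_pos: [0.5074, 0.006, 0.2251]
tcp_rot: [-3.13, 0.17, 0.114]
wrist_force: [0.8, -0.0, 10.7]
finger_gap: 0.0238
finger_force: 43.1
```

```bash
python3 -c "
from h import *
ft()"
```

```text
t36.50 th 0.088 r 0.1837 y -86.4 tilt 0.073 | Ftan(up+) 10.71 Frad 0.15 Fy 0.08 Ty 0.179 gap 0.0238
   torque about pivot/0.185 = 11.62 (no wrist torque 10.65) j5 1.32
```

Request:
step_arm --increments '[[[0.0013,0,0.0369],[0,0.0955,0]]]'

```text
clock: 36.62
tcp_pos: [0.507, 0.0061, 0.2159]
tcp_rot: [-3.135, 0.17, 0.035]
wrist_force: [-0.3, -1.0, 12.2]
finger_gap: 0.0239
finger_force: 43.2
```

```bash
python3 -c "
from h import *
ft()"
```

```text
t36.62 th 0.038 r 0.1837 y -86.4 tilt 0.023 | Ftan(up+) 12.17 Frad 0.67 Fy -1.04 Ty 0.244 gap 0.0239
   torque about pivot/0.185 = 12.96 (no wrist torque 11.64) j5 1.24
```

Request:
step_arm --increments '[[[0.0013,0,0.0369],[0,0.0955,0]]]'

```text
clock: 36.75
tcp_pos: [0.507, 0.0061, 0.2067]
tcp_rot: [3.136, -0.17, 0.043]
wrist_force: [-0.6, -0.3, 12.1]
finger_gap: 0.0242
finger_force: 43.2
```

```bash
python3 -c "
from h import *
ft()"
```

```text
t36.75 th -0.012 r 0.1837 y -86.4 tilt -0.027 | Ftan(up+) 12.10 Frad 0.38 Fy -0.37 Ty 0.263 gap 0.0242
   torque about pivot/0.185 = 13.26 (no wrist torque 11.84) j5 1.15
```

Request:
step_arm --increments '[[[0.0013,0,0.0369],[0,0.0955,0]]]'

```text
clock: 36.88
tcp_pos: [0.5074, 0.006, 0.1976]
tcp_rot: [3.131, -0.17, 0.121]
wrist_force: [-1.5, 0.7, 13.0]
finger_gap: 0.0241
finger_force: 43.3
```

```bash
python3 -c "
from h import *
ft()"
```

```text
t36.88 th -0.062 r 0.1838 y -86.4 tilt -0.077 | Ftan(up+) 13.10 Frad 0.75 Fy 0.52 Ty 0.305 gap 0.0241
   torque about pivot/0.185 = 14.15 (no wrist torque 12.51) j5 1.07
```

Request:
step_arm --increments '[[[0.002,0,-0.0369],[0,-0.0955,0]]]'

```text
clock: 37.0
tcp_pos: [0.5069, 0.0061, 0.2063]
tcp_rot: [3.136, -0.17, 0.042]
wrist_force: [1.4, -0.5, 7.0]
finger_gap: 0.0235
finger_force: 42.7
```

```bash
python3 -c "
from h import *
ft()"
```

```text
t37.00 th -0.015 r 0.1838 y -86.4 tilt -0.026 | Ftan(up+) 6.99 Frad -1.55 Fy -0.30 Ty -0.226 gap 0.0235
   torque about pivot/0.185 = 7.20 (no wrist torque 8.42) j5 1.15
```

Request:
step_arm --increments '[[[0.002,0,-0.0369],[0,-0.0955,0]]]'

```text
clock: 37.12
tcp_pos: [0.5069, 0.0061, 0.2157]
tcp_rot: [-3.135, 0.17, 0.042]
wrist_force: [0.1, -0.7, 6.3]
finger_gap: 0.0239
finger_force: 42.7
```

```bash
python3 -c "
from h import *
ft()"
```

```text
t37.12 th 0.036 r 0.1838 y -86.4 tilt 0.027 | Ftan(up+) 6.26 Frad 0.08 Fy -0.66 Ty 0.039 gap 0.0239
   torque about pivot/0.185 = 6.42 (no wrist torque 6.20) j5 1.24
```

Request:
step_arm --increments '[[[0.002,0,-0.0369],[0,-0.0955,0]]]'

```text
clock: 37.25
tcp_pos: [0.5074, 0.0061, 0.2246]
tcp_rot: [-3.13, 0.17, 0.123]
wrist_force: [0.0, 0.2, 5.4]
finger_gap: 0.0241
finger_force: 42.6
```

```bash
python3 -c "
from h import *
ft()"
```

```text
t37.25 th 0.085 r 0.1838 y -86.4 tilt 0.078 | Ftan(up+) 5.42 Frad 0.45 Fy 0.25 Ty 0.021 gap 0.0241
   torque about pivot/0.185 = 5.13 (no wrist torque 5.01) j5 1.32
```

Request:
step_arm --increments '[[[0.002,0,-0.0369],[0,-0.0955,0]]]'

```text
clock: 37.38
tcp_pos: [0.5082, 0.006, 0.2335]
tcp_rot: [-3.123, 0.169, 0.202]
wrist_force: [-1.2, -0.2, 4.6]
finger_gap: 0.0242
finger_force: 42.5
```

```bash
python3 -c "
from h import *
ft()"
```

```text
t37.38 th 0.134 r 0.1838 y -86.4 tilt 0.130 | Ftan(up+) 4.44 Frad 1.74 Fy -0.32 Ty 0.064 gap 0.0242
   torque about pivot/0.185 = 3.19 (no wrist torque 2.84) j5 1.40
```

Request:
step_arm --increments '[[[0.002,0,-0.0369],[0,-0.0955,0]]]'

```text
clock: 37.5
tcp_pos: [0.5094, 0.0058, 0.2421]
tcp_rot: [-3.114, 0.169, 0.282]
wrist_force: [0.1, -0.1, 0.7]
finger_gap: 0.0238
finger_force: 42.1
```

```bash
python3 -c "
from h import *
ft()"
```

```text
t37.50 th 0.181 r 0.1838 y -86.4 tilt 0.181 | Ftan(up+) 0.68 Frad 0.06 Fy -0.10 Ty -0.027 gap 0.0238
   torque about pivot/0.185 = 0.48 (no wrist torque 0.62) j5 1.48
```

Request:
step_arm --increments '[[[0.0015,0,-0.0369],[0,-0.0955,0]],[[0.0015,0,-0.0369],[0,-0.0955,0]],[[0.0015,0,-0.0369],[0,-0.0955,0]],[[0,0,0],[0,0,0]]]'

```text
clock: 38.0
tcp_pos: [0.5158, 0.0051, 0.2683]
tcp_rot: [-3.075, 0.167, 0.519]
wrist_force: [-4.1, -0.1, 5.9]
finger_gap: 0.0238
finger_force: 42.4
```

```bash
python3 -c "
from h import *
ft()"
```

```text
t38.00 th 0.328 r 0.1839 y -86.4 tilt 0.334 | Ftan(up+) 4.23 Frad 5.74 Fy -0.57 Ty 0.558 gap 0.0238
   torque about pivot/0.185 = 1.98 (no wrist torque -1.03) j5 1.71
```

Request:
step_arm --increments '[[[0.0013,0,0.0369],[0,0.0955,0]],[[0.0013,0,0.0369],[0,0.0955,0]],[[0.0013,0,0.0369],[0,0.0955,0]]]'

```text
clock: 38.38
tcp_pos: [0.5095, 0.0058, 0.2427]
tcp_rot: [-3.115, 0.169, 0.278]
wrist_force: [-2.9, 0.7, 13.0]
finger_gap: 0.0239
finger_force: 43.1
```

```bash
python3 -c "
from h import *
ft()"
```

```text
t38.38 th 0.184 r 0.1838 y -86.4 tilt 0.178 | Ftan(up+) 12.19 Frad 5.33 Fy 0.38 Ty 0.814 gap 0.0239
   torque about pivot/0.185 = 11.74 (no wrist torque 7.34) j5 1.48
```

Request:
step_arm --increments '[[[0.0013,0,0.0369],[0,0.0955,0]]]'

```text
clock: 38.5
tcp_pos: [0.5082, 0.006, 0.2336]
tcp_rot: [-3.123, 0.169, 0.2]
wrist_force: [-3.9, 0.3, 12.4]
finger_gap: 0.0244
finger_force: 43.2
```

```bash
python3 -c "
from h import *
ft()"
```

```text
t38.50 th 0.134 r 0.1838 y -86.4 tilt 0.128 | Ftan(up+) 11.80 Frad 5.59 Fy -0.16 Ty 0.867 gap 0.0244
   torque about pivot/0.185 = 11.41 (no wrist torque 6.72) j5 1.40
```

Request:
step_arm --increments '[[[0.0013,0,0.0369],[0,0.0955,0]]]'

```text
clock: 38.62
tcp_pos: [0.5073, 0.0061, 0.2244]
tcp_rot: [-3.13, 0.169, 0.122]
wrist_force: [-4.5, 0.0, 13.3]
finger_gap: 0.0242
finger_force: 43.2
```

```bash
python3 -c "
from h import *
ft()"
```

```text
t38.62 th 0.084 r 0.1838 y -86.4 tilt 0.078 | Ftan(up+) 12.92 Frad 5.60 Fy -0.44 Ty 0.854 gap 0.0242
   torque about pivot/0.185 = 12.45 (no wrist torque 7.83) j5 1.32
```

Request:
step_arm --increments '[[[0.0013,0,0.0369],[0,0.0955,0]]]'

```text
clock: 38.75
tcp_pos: [0.5069, 0.0061, 0.2152]
tcp_rot: [-3.135, 0.17, 0.044]
wrist_force: [-5.1, 1.1, 13.4]
finger_gap: 0.0239
finger_force: 43.3
```

```bash
python3 -c "
from h import *
ft()"
```

```text
t38.75 th 0.034 r 0.1838 y -86.4 tilt 0.028 | Ftan(up+) 13.23 Frad 5.63 Fy 0.57 Ty 0.862 gap 0.0239
   torque about pivot/0.185 = 12.76 (no wrist torque 8.10) j5 1.24
```

Request:
step_arm --increments '[[[-0.004,0,0.0369],[0,0.0955,0]]]'

```text
clock: 38.88
tcp_pos: [0.5069, 0.0061, 0.2063]
tcp_rot: [3.136, -0.17, 0.039]
wrist_force: [-2.4, -0.6, 13.5]
finger_gap: 0.0241
finger_force: 43.3
```

Request:
step_arm --increments '[[[-0.003,0,0.0369],[0,0.0955,0]]]'

```text
clock: 39.0
tcp_pos: [0.5072, 0.0061, 0.1974]
tcp_rot: [3.131, -0.17, 0.121]
wrist_force: [-0.7, -1.0, 13.7]
finger_gap: 0.0238
finger_force: 43.4
```

```bash
python3 -c "
from h import *
ft()"
```

```text
t39.00 th -0.063 r 0.1839 y -86.4 tilt -0.077 | Ftan(up+) 13.73 Frad -0.27 Fy -1.12 Ty 0.271 gap 0.0238
   torque about pivot/0.185 = 15.52 (no wrist torque 14.06) j5 1.07
```

Request:
step_arm --increments '[[[0,0,0.0295],[0,0.0764,0]]]'

```text
clock: 39.12
tcp_pos: [0.5079, 0.006, 0.1902]
tcp_rot: [3.126, -0.169, 0.184]
wrist_force: [-1.8, 0.8, 14.5]
finger_gap: 0.0237
finger_force: 43.4
```

```bash
python3 -c "
from h import *
ft()"
```

```text
t39.12 th -0.103 r 0.1839 y -86.4 tilt -0.117 | Ftan(up+) 14.59 Frad 0.39 Fy 0.59 Ty 0.383 gap 0.0237
   torque about pivot/0.185 = 16.41 (no wrist torque 14.34) j5 1.00
```

Request:
step_arm --increments '[[[0.0005,0,0.0221],[0,0.0573,0]]]'

```text
clock: 39.25
tcp_pos: [0.5086, 0.0059, 0.1847]
tcp_rot: [3.121, -0.169, 0.23]
wrist_force: [-2.7, -0.2, 14.8]
finger_gap: 0.0242
finger_force: 43.4
```

```bash
python3 -c "
from h import *
ft()"
```

```text
t39.25 th -0.133 r 0.1839 y -86.4 tilt -0.147 | Ftan(up+) 14.99 Frad 0.72 Fy -0.48 Ty 0.326 gap 0.0242
   torque about pivot/0.185 = 16.19 (no wrist torque 14.43) j5 0.94
```

Request:
step_arm --increments '[[[0.002,0,-0.0295],[0,-0.0764,0]]]'

```text
clock: 39.38
tcp_pos: [0.5078, 0.006, 0.1915]
tcp_rot: [3.127, -0.169, 0.165]
wrist_force: [0.2, -0.5, 9.1]
finger_gap: 0.0239
finger_force: 42.9
```

```bash
python3 -c "
from h import *
ft()"
```

```text
t39.38 th -0.095 r 0.1839 y -86.4 tilt -0.105 | Ftan(up+) 9.03 Frad -1.13 Fy -0.45 Ty 0.041 gap 0.0239
   torque about pivot/0.185 = 10.31 (no wrist torque 10.09) j5 1.02
```

Request:
step_arm --increments '[[[0.002,0,-0.0369],[0,-0.0955,0]]]'

```text
clock: 39.5
tcp_pos: [0.507, 0.0061, 0.2008]
tcp_rot: [3.133, -0.17, 0.083]
wrist_force: [0.1, -0.7, 7.0]
finger_gap: 0.0239
finger_force: 42.8
```

```bash
python3 -c "
from h import *
ft()"
```

```text
t39.50 th -0.045 r 0.1839 y -86.4 tilt -0.053 | Ftan(up+) 6.98 Frad -0.49 Fy -0.67 Ty 0.043 gap 0.0239
   torque about pivot/0.185 = 7.66 (no wrist torque 7.43) j5 1.11
```

Request:
step_arm --increments '[[[0.002,0,-0.0369],[0,-0.0955,0]]]'

```text
clock: 39.62
tcp_pos: [0.5068, 0.0061, 0.2099]
tcp_rot: [-3.137, 0.17, -0.003]
wrist_force: [-1.5, -0.4, 6.9]
finger_gap: 0.0242
finger_force: 42.7
```

```bash
python3 -c "
from h import *
ft()"
```

```text
t39.62 th 0.005 r 0.1839 y -86.4 tilt -0.002 | Ftan(up+) 6.89 Frad 1.53 Fy -0.53 Ty 0.196 gap 0.0242
   torque about pivot/0.185 = 6.56 (no wrist torque 5.50) j5 1.19
```

Request:
step_arm --increments '[[[0.001,0,-0.0369],[0,-0.0955,0]]]'

```text
clock: 39.75
tcp_pos: [0.5069, 0.0061, 0.219]
tcp_rot: [-3.133, 0.17, 0.076]
wrist_force: [-1.5, -0.5, 6.7]
finger_gap: 0.024
finger_force: 42.7
```

```bash
python3 -c "
from h import *
ft()"
```

```text
t39.75 th 0.054 r 0.1839 y -86.4 tilt 0.049 | Ftan(up+) 6.59 Frad 1.78 Fy -0.66 Ty 0.156 gap 0.0240
   torque about pivot/0.185 = 5.81 (no wrist torque 4.96) j5 1.27
```

Request:
step_arm --increments '[[[0.001,0,-0.0369],[0,-0.0955,0]]]'

```text
clock: 39.88
tcp_pos: [0.5076, 0.006, 0.2281]
tcp_rot: [-3.127, 0.169, 0.155]
wrist_force: [-0.9, -0.4, 7.1]
finger_gap: 0.0238
finger_force: 42.7
```

```bash
python3 -c "
from h import *
ft()"
```

```text
t39.88 th 0.104 r 0.1839 y -86.4 tilt 0.099 | Ftan(up+) 6.99 Frad 1.58 Fy -0.45 Ty 0.104 gap 0.0238
   torque about pivot/0.185 = 6.11 (no wrist torque 5.54) j5 1.35
```

Request:
step_arm --increments '[[[0.001,0,-0.0369],[0,-0.0955,0]]]'

```text
clock: 40.0
tcp_pos: [0.5086, 0.0059, 0.2371]
tcp_rot: [-3.12, 0.169, 0.233]
wrist_force: [0.0, 0.3, 6.5]
finger_gap: 0.024
finger_force: 42.6
```

```bash
python3 -c "
from h import *
ft()"
```

```text
t40.00 th 0.153 r 0.1839 y -86.4 tilt 0.149 | Ftan(up+) 6.42 Frad 0.98 Fy 0.27 Ty 0.122 gap 0.0240
   torque about pivot/0.185 = 6.18 (no wrist torque 5.52) j5 1.43
```

Request:
step_arm --increments '[[[0.001,0,-0.0369],[0,-0.0955,0]]]'

```text
clock: 40.12
tcp_pos: [0.5101, 0.0057, 0.2461]
tcp_rot: [-3.11, 0.168, 0.312]
wrist_force: [-0.0, 0.3, 5.4]
finger_gap: 0.0238
finger_force: 42.5
```

```bash
python3 -c "
from h import *
ft()"
```

```text
t40.12 th 0.203 r 0.1839 y -86.4 tilt 0.200 | Ftan(up+) 5.30 Frad 1.14 Fy 0.27 Ty 0.120 gap 0.0238
   torque about pivot/0.185 = 4.90 (no wrist torque 4.25) j5 1.51
```

Request:
step_arm --increments '[[[0.001,0,-0.0369],[0,-0.0955,0]]]'

```text
clock: 40.25
tcp_pos: [0.5119, 0.0056, 0.2547]
tcp_rot: [-3.099, 0.168, 0.39]
wrist_force: [-0.2, 0.5, 1.6]
finger_gap: 0.024
finger_force: 42.2
```

```bash
python3 -c "
from h import *
ft()"
```

```text
t40.25 th 0.251 r 0.1839 y -86.4 tilt 0.250 | Ftan(up+) 1.49 Frad 0.68 Fy 0.50 Ty -0.019 gap 0.0240
   torque about pivot/0.185 = 0.77 (no wrist torque 0.87) j5 1.59
```

Request:
step_arm --increments '[[[0.001,0,-0.0369],[0,-0.0955,0]]]'

```text
clock: 40.38
tcp_pos: [0.5141, 0.0053, 0.263]
tcp_rot: [-3.085, 0.167, 0.469]
wrist_force: [-1.0, -0.1, -0.8]
finger_gap: 0.0241
finger_force: 41.9
```

```bash
python3 -c "
from h import *
ft()"
```

```text
t40.38 th 0.297 r 0.1840 y -86.4 tilt 0.302 | Ftan(up+) -1.09 Frad 0.68 Fy -0.17 Ty -0.188 gap 0.0241
   torque about pivot/0.185 = -2.72 (no wrist torque -1.71) j5 1.66
```

Request:
step_arm --increments '[[[0.001,0,-0.0369],[0,-0.0955,0]]]'

```text
clock: 40.5
tcp_pos: [0.5167, 0.005, 0.2713]
tcp_rot: [-3.069, 0.166, 0.547]
wrist_force: [-2.0, 0.0, 0.3]
finger_gap: 0.0236
finger_force: 42.1
```

```bash
python3 -c "
from h import *
ft()"
```

```text
t40.50 th 0.345 r 0.1840 y -86.4 tilt 0.353 | Ftan(up+) -0.41 Frad 1.95 Fy -0.17 Ty -0.105 gap 0.0236
   torque about pivot/0.185 = -2.74 (no wrist torque -2.17) j5 1.73
```

Request:
step_arm --increments '[[[0.001,0,-0.0369],[0,-0.0955,0]]]'

```text
clock: 40.62
tcp_pos: [0.52, 0.0047, 0.2802]
tcp_rot: [-3.052, 0.165, 0.624]
wrist_force: [-2.4, 1.8, 0.0]
finger_gap: 0.0241
finger_force: 41.9
```

```bash
python3 -c "
from h import *
ft()"
```

```text
t40.62 th 0.396 r 0.1840 y -86.4 tilt 0.403 | Ftan(up+) -1.01 Frad 2.42 Fy 1.50 Ty 0.014 gap 0.0241
   torque about pivot/0.185 = -3.12 (no wrist torque -3.19) j5 1.81
```

Request:
step_arm --increments '[[[0.001,0,-0.0369],[0,-0.0955,0]]]'

```text
clock: 40.75
tcp_pos: [0.5235, 0.0043, 0.2883]
tcp_rot: [-3.033, 0.164, 0.701]
wrist_force: [-4.1, 0.7, -2.9]
finger_gap: 0.0236
finger_force: 41.6
```

```bash
python3 -c "
from h import *
ft()"
```

```text
t40.75 th 0.444 r 0.1840 y -86.4 tilt 0.454 | Ftan(up+) -4.39 Frad 2.48 Fy 0.23 Ty -0.019 gap 0.0236
   torque about pivot/0.185 = -6.68 (no wrist torque -6.58) j5 1.88
```

Request:
step_arm --increments '[[[-0.004,0,0.0369],[0,0.0955,0]],[[0.0005,0,0.0369],[0,0.0955,0]],[[0.0013,0,0.0369],[0,0.0955,0]],[[0.0013,0,0.0369],[0,0.0955,0]]]'

```text
clock: 41.25
tcp_pos: [0.5123, 0.0055, 0.2559]
tcp_rot: [-3.1, 0.168, 0.38]
wrist_force: [0.9, 0.5, 9.6]
finger_gap: 0.024
finger_force: 42.8
```

```bash
python3 -c "
from h import *
ft()"
```

```text
t41.25 th 0.257 r 0.1839 y -86.4 tilt 0.244 | Ftan(up+) 9.47 Frad 1.62 Fy 0.60 Ty 0.179 gap 0.0240
   torque about pivot/0.185 = 9.03 (no wrist torque 8.06) j5 1.58
```

Request:
step_arm --increments '[[[0.0013,0,0.0369],[0,0.0955,0]]]'

```text
clock: 41.38
tcp_pos: [0.5103, 0.0057, 0.247]
tcp_rot: [-3.111, 0.169, 0.302]
wrist_force: [0.8, -0.3, 11.8]
finger_gap: 0.0241
finger_force: 43.0
```

```bash
python3 -c "
from h import *
ft()"
```

```text
t41.38 th 0.208 r 0.1839 y -86.4 tilt 0.194 | Ftan(up+) 11.74 Frad 1.68 Fy -0.18 Ty 0.284 gap 0.0241
   torque about pivot/0.185 = 11.82 (no wrist torque 10.29) j5 1.51
```

Request:
step_arm --increments '[[[0.0013,0,0.0369],[0,0.0955,0]]]'

```text
clock: 41.5
tcp_pos: [0.5088, 0.0059, 0.238]
tcp_rot: [-3.121, 0.169, 0.225]
wrist_force: [0.4, 0.5, 10.8]
finger_gap: 0.0237
finger_force: 43.0
```

```bash
python3 -c "
from h import *
ft()"
```

```text
t41.50 th 0.158 r 0.1839 y -86.4 tilt 0.144 | Ftan(up+) 10.74 Frad 1.33 Fy 0.49 Ty 0.380 gap 0.0237
   torque about pivot/0.185 = 11.66 (no wrist torque 9.61) j5 1.43
```

Request:
step_arm --increments '[[[0.0013,0,0.0295],[0,0.0764,0]]]'

```text
clock: 41.62
tcp_pos: [0.5079, 0.006, 0.2308]
tcp_rot: [-3.127, 0.169, 0.162]
wrist_force: [0.3, 0.1, 12.7]
finger_gap: 0.0241
finger_force: 43.1
```

```bash
python3 -c "
from h import *
ft()"
```

```text
t41.62 th 0.119 r 0.1838 y -86.4 tilt 0.104 | Ftan(up+) 12.67 Frad 1.24 Fy 0.16 Ty 0.415 gap 0.0241
   torque about pivot/0.185 = 13.87 (no wrist torque 11.63) j5 1.37
```

Request:
step_arm --increments '[[[0.001,0,-0.0737],[0,-0.191,0]],[[0.001,0,-0.0737],[0,-0.191,0]],[[0.003,0,-0.0737],[0,-0.191,0]],[[0.003,0,-0.0737],[0,-0.191,0]],[[0,0,0],[0,0,0]],[[0,0,0],[0,0,0]]]'

```text
clock: 42.38
tcp_pos: [0.528, 0.0038, 0.2984]
tcp_rot: [-3.01, 0.163, 0.78]
wrist_force: [2.2, 0.1, -0.0]
finger_gap: 0.0241
finger_force: 42.4
```

```bash
python3 -c "
from h import *
rm(4)"
```

```text
t42.38 th 0.504 r 0.1844 y -86.4 tilt 0.507 | Ftan(up+) 1.05 Frad -1.93 Fy 0.30 Ty -0.664 gap 0.0241
   torque about pivot/0.185 = -0.79 (no wrist torque 2.80) j5 1.96
   edge 180.12 ram travel mm 19.85
```

Request:
step_arm --increments '[[[0,0,0],[0,0,0]],[[0,0,0],[0,0,0]],[[0,0,0],[0,0,0]],[[0,0,0],[0,0,0]]]' --jaw 0.3

```text
clock: 43.08
tcp_pos: [0.5271, 0.0038, 0.2991]
tcp_rot: [-3.009, 0.163, 0.785]
wrist_force: [0.0, 0.2, -0.9]
finger_gap: 0.0553
finger_force: 0.0
```

Request:
step_arm --increments '[[[0,0,-0.05],[0,0,0]],[[0,0,-0.15],[0,0,0]],[[0,0,-0.2],[0,0,0]],[[-0.1,0,-0.1],[0,0.3,0]],[[-0.15,0,0],[0,0.3,0]],[[-0.15,0,0],[0,0.3,0]],[[-0.15,0,0],[0,0,0]],[[-0.1,0,0],[0,0,0]],[[0,0,0],[0,0,0]]]'

```text
clock: 44.2
tcp_pos: [0.4312, 0.0143, 0.4449]
tcp_rot: [-3.134, 0.17, 0.056]
wrist_force: [0.5, -0.6, 0.3]
finger_gap: 0.0558
finger_force: 0.0
```

```bash
python3 -c "
from h import *
st();s=camera('scene');t=camera('top');np.save('t9.npy',t);np.save('s9.npy',s)
print(edge(s),edge(np.load('s1.npy')))
a=cv2.resize(cv2.convertScaleAbs(t[80:240,240:355,::-1],alpha=1.6),None,fx=3.5,fy=3.5,interpolation=cv2.INTER_CUBIC)
b=cv2.resize(cv2.convertScaleAbs(s[140:290,300:402,::-1],alpha=1.6),None,fx=3.73,fy=3.73,interpolation=cv2.INTER_CUBIC)
h=min(len(a),len(b));cv2.imwrite('pics/c9.png',np.hstack([a[:h],b[:h]]))
"
```

```text
t44.20 pressTCP [-236.8473  -86.4573  444.9045] Fpress [0.57, -0.53, 0.3] T [0.013, -0.072, -0.01] gap 0.05576057632556316 j [-0.0666  0.0204  1.3863  0.0021  1.7708  1.6127] rel [ 0.032  -2.0602 -0.0041]
179.75194174051285 174.67269885540009
```

View pics/c9.png

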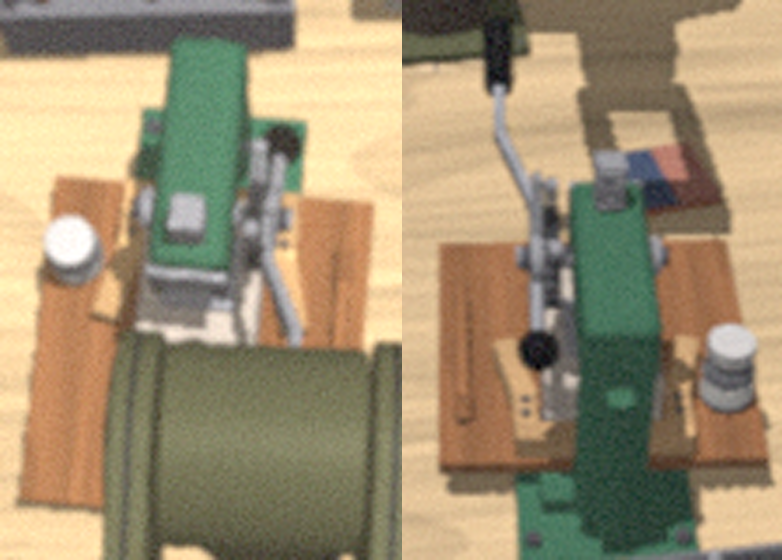

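The final picture shows the lever swung up and free, the ram lowered with its top edge about 5 px down, and the jar and wooden tool where they were. The arm touches nothing, so I'm handing in.

```bash
python3 -c "
from rig import *
print(close_job())"
```

```text
the job is handed in; nothing more can be done
None
```

The job is handed in at about 44 s: the mould is against the back stop (front edge within about 0.2° of square after the push), the last down-stroke took about 13 N, and by estimate it is clamped at roughly 145 N, just under the 170 N aim. The lever is swung up and released; one earlier stroke peaked at an estimated 15–16 N (noisy readings of 15.0 and 16.4), so I can't rule out that it briefly touched the 16 N limit, and the wrist also saw about 58 N sideways on the grip for a moment on the first down-stroke.

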